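# Change the batch in the tumbling barrel

## Robot

A 7-joint arm with a two-finger parallel gripper is mounted at the origin on the work surface. World frame = base frame: x ahead of the robot, y to its left, z up, the work surface at z = 0. Lengths are in m, angles in rad, forces in N, time in s.
With the tool pointing down it reaches from about 0.4 to 0.85 m from the base axis. Payload 10.4 kg.
Tool frame: the origin (TCP) lies between the finger pads; the fingertips stand 17 mm ahead of it and the grasp point (between the pads) lies 2 mm behind it; x points along the fingers, y is the direction in which the jaws open and shut, and the axes are right-handed (so a half turn about x gives the same grasp; the last joint's range is limited). The gripper opens to 87 mm and grips with 3 to 60 N. Pads are 19 mm wide; open, the fingers measure 117 mm over their backs; the gripper's body (75 mm by 190 mm) begins 51 mm behind the grasp point.
Start: joints at [1.215, 0.332, -0.065, 1.46, 0.022, 1.35, -0.088], TCP at [0.204, -0.591, 0.24] pointing down, gripper open.
Joint ranges: [-2.6, 2.6], [-0.5, 2.12], [-1.47, 1.34], [0.16, 2.42], [-1.27, 4.41], [0.06, 2.06], [-2.6, 2.6]. Speed limits (rad/s): [2.22, 2.22, 2.79, 2.79, 3.14, 3.14, 3.14].

## Interface

Orientations are given as a unit quaternion [x, y, z, w].
In Python, from bench import r, optics, close_job gives the robot as it stands.
- The arm moves only by the shell command python3 -m inch 'ROWS' [OPENING] [FORCE]. ROWS is JSON, a list of rows, each an object with "translation": the shift along the tool's x, y, z in cm, a list of three; "spin": the turn about the tool's x in degrees. In form: [{"translation": [tx, ty, tz], "spin": spin}, ...]. A call has 1 to 20 rows; each row shifts and turns the pose as measured when the row begins, along the tool's axes as they then stand; what a row does not reach is not made up. A row lasts 1/8 s, in which the tool goes at most 62.5 mm and 10.7 degrees, less where a joint would pass 70% of its speed; a pose out of reach is approached as far as the arm can. A call is refused whole if a number of a shift passes 6.25 or a number of a turn 10.7, either way. A call with a gripper value outside its range is refused whole. OPENING is the closure, from 0 (fully open) to 1 (shut), set as the call begins (- or left out, the last holds). The fingers move at their own pace and stop on an object; FORCE is the grip in N (left out, the last holds). Time passes only in rows, so rows that do not move let the fingers close. It gives the time, the measured TCP pose, the force and the opening at its end, in the units of the state.
- r.read_state(): the state, without advancing time (a new reading comes with each control period).
- optics.camera(name): name is "scene" or "top" or "wrist"; returns the picture (400x640x3 uint8, red, green, blue); there is no depth.
- optics.camera_model(name): a dict with "camera_matrix" (3x3 intrinsics, pixels), "world_from_camera" (4x4, takes a point from camera to world coordinates); the wrist camera has in their place "tool_from_camera" (4x4, takes a point from camera to tool coordinates, whose origin is the TCP and whose axes are the tool frame's). Camera axes: x right, y down, z forward; pixel columns grow to the right and rows downward; lengths in m; the calibration is good to about 2 mm. A picture is of the moment at which its call begins: read the wrist's pose just before it. camera_model takes no time and is no camera call.
- close_job(): hands the job in, once; it reports no verdict.
The state is a dict: "time": time; "joint_positions": joint angles; "joint_vel": joint speeds; "joint_torque": joint torques, N m; "ee_pos": TCP position; "eef_rot": TCP orientation; "ft_force": force on the tool from outside, world axes, zero at the start; "torque": the same for the moment, N m; "width": finger opening in m.
Only numpy, scipy, OpenCV 4.12 (cv2) and the standard library are available. Lean on these libraries where they do the work, as an engineer would, in place of code of your own. Each camera call takes 0.05 s, during which the arm holds its last target.

## Task

Change the batch in the hand-cranked tumbling barrel: first crank it over until its port faces straight down and all the finished angle brackets drop out into the tray below, then crank it back until the port faces up again. Next pull every raw blank plate out of its slot in the wooden rack and put them all into the barrel through the port. In the end all brackets lie in the tray, all blanks in the barrel with its port up, and the bottle, screwdriver and meter have been left alone.

Things in the scene. Friction and masses are not known exactly. Their poses are not given: they have to be found in the camera images.
- barrel (a joint): Turn of the barrel in its cradle about the cradle's y axis, rad: 0 = port straight up and crank pointing level to the cradle's -x; growing = crank rises over the top towards +x; 3.14 = port straight down and crank level to +x. Stops at -0.35 and 3.5. Stiff bearing (0.25 N m, about 5 N at the crank): it stays where it is left.
- cradle: Fixed painted-steel cradle: two uprights (each 50 mm along x, 12 mm along y, 165 mm tall) 85 mm to either side (y) of its middle. Origin on the bench midway between them; x level and square to the barrel's axis, y along the barrel's axis, z up. Bearing axis 145 mm above the bench. Nothing spans the bench between the uprights but the tray.
- barrel_centre (a point): Middle of the barrel, on its axis, 145 mm above the bench; turns with the barrel. The barrel is a grey six-sided plastic drum, 120 mm inside across flats and 100 mm long inside (y), 5 mm walls, with black round end discs of 152 mm diameter, 6 mm thick. One whole side (69 mm by 100 mm) is missing: that is the port.
- barrel_port (a point): Middle of the open port, in the plane of the barrel's missing side, 65 mm from the barrel's axis; turns with the barrel.
- crank_grip (a point): Point on the axis of the crank's black handle, at its middle. The handle is a freely spinning sleeve 20 mm in diameter and 76 mm long, parallel to the barrel's axis (cradle y), carried 50 mm from that axis by an aluminium arm; the point is 152 mm from the barrel's middle towards the cradle's -y, and 45 mm outward of the arm's outer face. Can be gripped from above, fingers closing along the cradle's x.
- tray: Loose open steel tray under the barrel, 270 mm (x) by 144 mm (y), walls 40 mm high and 4 mm thick, floor 4 mm; 0.45 kg. Origin: centre of its underside. It slides on the bench along x between the cradle's uprights, with about 7 mm play to each side; starts with its middle 5 to 25 mm to the cradle's -x of the barrel's axis, so its -x end sticks out in the open in front of the barrel.
- tray_in (a point): Centre of the tray's inner floor, 4 mm above its underside.
- tray_tab (a point): Middle of the top edge of the tray's black pull tab: an upright tab 10 mm thick (x), 56 mm wide (y), on the tray's -x end wall, rising 24 mm above that wall to 64 mm above the underside. To move the tray, pinch it across its thickness.
- rack: Fixed wooden rack 232 mm (x) by 70 mm (y), top 44 mm above the bench, with five narrow slots across it at x = -100, -50, 0, 50 and 100 mm, each 13 mm wide (x), 56 mm long (y), slot floor 8 mm above the bench. Origin: centre of its underside.
- bracket0: Finished aluminium angle bracket, an L of two 28 mm legs 4 mm thick, 20 mm wide (y), 18 g; there are two or three, loose in the barrel at the start (absent: None). Origin: centre of the 28 x 20 x 28 mm box around it; one leg lies along its underside (-z), the other stands at its -x.
- bracket1: Finished aluminium angle bracket, an L of two 28 mm legs 4 mm thick, 20 mm wide (y), 18 g; there are two or three, loose in the barrel at the start (absent: None). Origin: centre of the 28 x 20 x 28 mm box around it; one leg lies along its underside (-z), the other stands at its -x.
- bracket2: Finished aluminium angle bracket, an L of two 28 mm legs 4 mm thick, 20 mm wide (y), 18 g; there are two or three, loose in the barrel at the start (absent: None). Origin: centre of the 28 x 20 x 28 mm box around it; one leg lies along its underside (-z), the other stands at its -x.
- blank0: Raw aluminium blank, a plain plate 10 mm (x) by 50 mm (y) by 65 mm (z) with origin at its centre, about 70 to 115 g; three to five of them stand in the rack's slots with only the top 29 mm showing (absent: None).
- blank1: Raw aluminium blank, a plain plate 10 mm (x) by 50 mm (y) by 65 mm (z) with origin at its centre, about 70 to 115 g; three to five of them stand in the rack's slots with only the top 29 mm showing (absent: None).
- blank2: Raw aluminium blank, a plain plate 10 mm (x) by 50 mm (y) by 65 mm (z) with origin at its centre, about 70 to 115 g; three to five of them stand in the rack's slots with only the top 29 mm showing (absent: None).
- blank3: Raw aluminium blank, a plain plate 10 mm (x) by 50 mm (y) by 65 mm (z) with origin at its centre, about 70 to 115 g; three to five of them stand in the rack's slots with only the top 29 mm showing (absent: None).
- blank4: Raw aluminium blank, a plain plate 10 mm (x) by 50 mm (y) by 65 mm (z) with origin at its centre, about 70 to 115 g; three to five of them stand in the rack's slots with only the top 29 mm showing (absent: None).
- bottle: Bystander: white plastic bottle 60 mm across, 120 mm tall, origin at the centre of its underside.
- screwdriver: Bystander: screwdriver lying on the bench.
- meter: Bystander: black hand meter 130 x 75 x 32 mm lying on the bench, origin at the centre of its underside.
Things that resemble listed ones, but are neither listed nor needed, are in the scene too. Leave any yellow look-alike of the blank3 alone.

How it is judged:
On the way, in this order (a step that is already met when the one before it is completed fails the run):
1. the barrel is turned port down (within 0.3 rad of straight down) and every bracket has dropped out of it (value of joint barrel above 2.84 rad and height (world z) of each of bracket0, bracket1, bracket2 below 0.062 m), for 0.2 s.
2. the barrel is turned back port up (within 0.3 rad) (value of joint barrel between -0.3 and 0.3 rad), for 0.2 s.
3. every blank is inside the barrel (all of step 2 and distance between each of blank0, blank1, blank2, blank3, blank4 and barrel_centre below 0.068 m), for 0.2 s.
At the end, for the whole second after the job is handed in: The barrel's port faces up within 0.3 rad, every blank's centre is within 68 mm of the barrel's middle (inside it), every bracket lies within the tray's walls, and all of them are at rest (all of step 3 and x of bracket0 in the frame of tray_in between -0.133 and 0.133 m and y of bracket0 in the frame of tray_in between -0.07 and 0.07 m and z of bracket0 in the frame of tray_in between -0.005 and 0.045 m and linear speed of each of bracket0, bracket1, bracket2, blank0, blank1, blank2, blank3, blank4 below 0.03 m/s and x of bracket1 in the frame of tray_in between -0.133 and 0.133 m and y of bracket1 in the frame of tray_in between -0.07 and 0.07 m and z of bracket1 in the frame of tray_in between -0.005 and 0.045 m and x of bracket2 in the frame of tray_in between -0.133 and 0.133 m and y of bracket2 in the frame of tray_in between -0.07 and 0.07 m and z of bracket2 in the frame of tray_in between -0.005 and 0.045 m); the robot touches nothing.
It fails at once if the bottle is pushed more than 30 mm (distance of bottle from where it was at the start of the episode above 0.03 m).
It fails at once if the screwdriver is pushed more than 30 mm (distance of screwdriver from where it was at the start of the episode above 0.03 m).
It fails at once if the meter is pushed more than 30 mm (distance of meter from where it was at the start of the episode above 0.03 m).
Of bracket0, bracket1, bracket2 only 2 to 3 are there at a start; the rules pass over those that are not, and their reading is None.
Of blank0, blank1, blank2, blank3, blank4 only 3 to 5 are there at a start; the rules pass over those that are not, and their reading is None.
At some moment in a run one of tray may be knocked a few centimetres aside while the robot is not near it.
Once in a run the grip may slacken for a moment while it holds something.
It also fails if it takes over 210 s, if anything falls off the work surface, if the arm or the gripper's body presses on something with over 40 N, if the wrist force passes 120 N, or if a joint passes its speed limit or range.

## Working session

There is one attempt and no reset: what is moved stays moved. The work goes in short steps, Python scripts to look and compute and a shell command to move; the robot and the scene stay as the last step left them, time stands still between calls to the robot, and variables do not carry over. Pictures are saved under pics/ and viewed, and the job is handed in when it is done.

```bash
ls; mkdir -p pics; cat > h.py <<'E'
import numpy as np, cv2
from bench import r, optics
from scipy.spatial.transform import Rotation as R
def snap(name,fn):
    s=r.read_state(); im=optics.camera(name); cv2.imwrite('pics/'+fn,im[:,:,::-1]); return s,im
def cam(name,s=None):
    m=optics.camera_model(name); K=np.array(m['camera_matrix'])
    if 'world_from_camera' in m: T=np.array(m['world_from_camera'])
    else:
        s=s or r.read_state(); W=np.eye(4); W[:3,:3]=R.from_quat(s['eef_rot']).as_matrix(); W[:3,3]=s['ee_pos']; T=W@np.array(m['tool_from_camera'])
    return K,T
def ray(px,z,name,s=None):
    K,T=cam(name,s); d=T[:3,:3]@np.linalg.inv(K)@np.array([px[0],px[1],1.]); o=T[:3,3]; return o+d*(z-o[2])/d[2]
def proj(p,name,s=None):
    K,T=cam(name,s); q=np.linalg.inv(T)@np.append(p,1); q=K@q[:3]; return q[:2]/q[2]
E
python3 - <<'E'
from h import *
s=r.read_state(); print(s); print(R.from_quat(s['eef_rot']).as_matrix().round(3))
for n in ['scene','top','wrist']:
    snap(n,n+'0.png'); 
    m=optics.camera_model(n); print(m)
E
```

```text
pics
{'time': 0.0, 'joint_positions': array([ 1.21538926,  0.3328867 , -0.06470717,  1.46097765,  0.02160803,
        1.34987476, -0.0885029 ]), 'joint_vel': array([-2.17236868e-03, -1.20986934e-03,  1.44878538e-03,  4.83649866e-05,
        5.51182973e-04,  1.37956606e-03, -2.13010650e-04]), 'joint_torque': array([-6.97111591e-04, -6.23248529e+01,  2.38300773e-02, -3.89888263e+01,
       -6.16456219e-02,  3.96915630e-02,  8.37962830e-05]), 'ee_pos': array([ 0.20406095, -0.59035509,  0.23872733]), 'eef_rot': array([-0.69722736, -0.11763317,  0.69744788, -0.11663145]), 'ft_force': array([-0.17117179,  0.35147586,  0.3858503 ]), 'torque': array([0.05684993, 0.02653063, 0.01122666]), 'width': 0.08671107970650625}
[[-0.001  0.327 -0.945]
 [ 0.001 -0.945 -0.327]
 [-1.    -0.001  0.   ]]
{'camera_matrix': array([[421.12905165,   0.        , 321.64366146],
       [  0.        , 421.12905165, 200.03906867],
       [  0.        ,   0.        ,   1.        ]]), 'world_from_camera': array([[ 0.46321406,  0.52606111, -0.71322678,  1.39460147],
       [ 0.88621849, -0.28133824,  0.3680565 , -0.480
[... 502 characters left out ...]
 [ 1.26630574e-03, -1.41197135e-01, -9.89980689e-01,
         1.25020444e+00],
       [ 0.00000000e+00,  0.00000000e+00,  0.00000000e+00,
         1.00000000e+00]])}
{'camera_matrix': array([[338.65676122,   0.        , 316.04427774],
       [  0.        , 338.65676122, 198.64518223],
       [  0.        ,   0.        ,   1.        ]]), 'tool_from_camera': array([[ 1.64588285e-03, -2.83777567e-01,  9.58888723e-01,
        -1.45960062e-01],
       [ 9.99998210e-01, -4.27750220e-04, -1.84303535e-03,
        -1.46071024e-04],
       [ 9.33176952e-04,  9.58890040e-01,  2.83776355e-01,
        -7.78163173e-02],
       [ 0.00000000e+00,  0.00000000e+00,  0.00000000e+00,
         1.00000000e+00]])}
```

View pics/scene0.png

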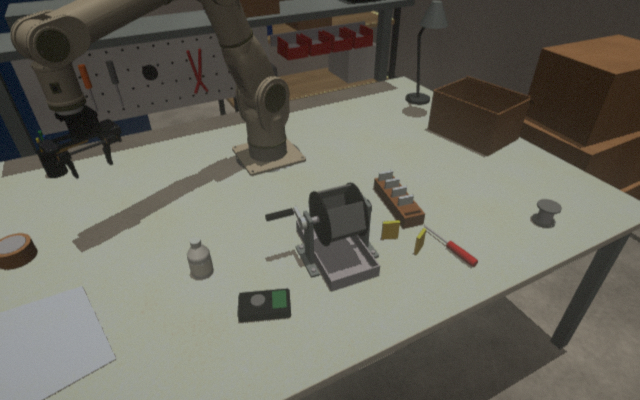

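View pics/top0.png

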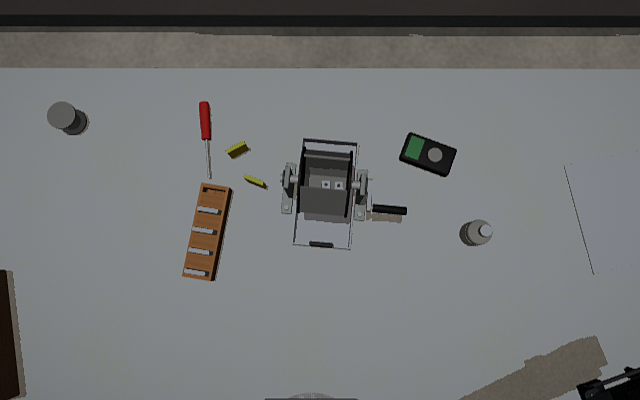

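View pics/wrist0.png

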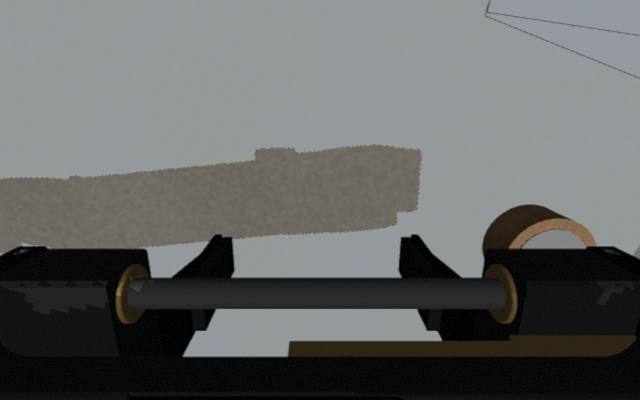

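```bash
python3 - <<'E'
import cv2
a=cv2.imread('pics/top0.png')[90:290,170:420]; cv2.imwrite('pics/top0c.png',cv2.resize(a,None,fx=3,fy=3,interpolation=cv2.INTER_CUBIC)*1)
a=cv2.imread('pics/scene0.png')[150:290,240:490]; cv2.imwrite('pics/scene0c.png',cv2.resize(a,None,fx=3.2,fy=3.2,interpolation=cv2.INTER_CUBIC))
E
```

```text
(no output)
```

View pics/top0c.png

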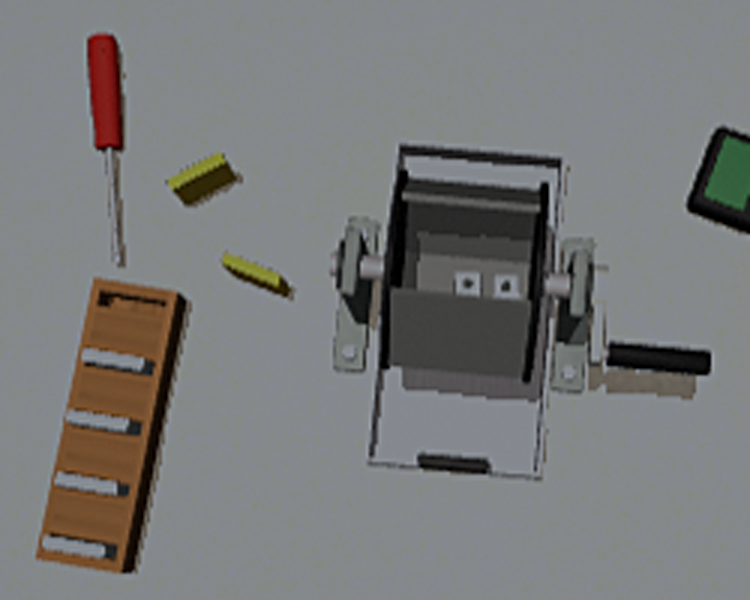

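View pics/scene0c.png

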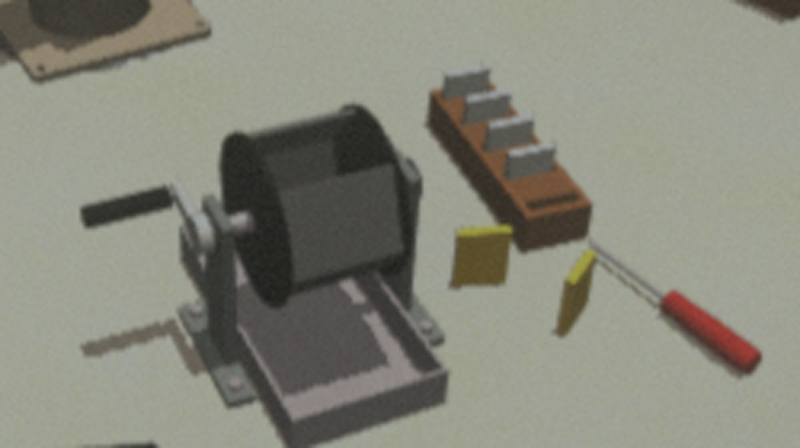

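```bash
cat >> h.py <<'E'
def tri(obs):
    A=np.zeros((3,3));b=np.zeros(3)
    for px,n,s in obs:
        K,T=cam(n,s); d=T[:3,:3]@np.linalg.inv(K)@np.array([px[0],px[1],1.]); d/=np.linalg.norm(d); P=np.eye(3)-np.outer(d,d); A+=P; b+=P@T[:3,3]
    return np.linalg.solve(A,b)
E
python3 - <<'E'
from h import *
t=lambda x,y:(170+x/3,90+y/3); s=lambda x,y:(240+x/3.2,150+y/3.2)
print('handle out',tri([(t(711,361),'top',None),(s(83,216),'scene',None)]))
print('handle in',tri([(t(610,354),'top',None),(s(170,194),'scene',None)]))
for p in [(610,354),(711,361)]: print('handle @.145',ray(t(*p),.145,'top'))
for p in [(400,148),(560,160),(542,476),(370,462),(454,457)]: print('tray rim',ray(t(*p),.044 if p[0]!=454 else .064,'top'))
for p in [(352,352),(569,373),(360,222),(578,240)]: print('foot',ray(t(*p),.005,'top'))
for p in [(95,280),(187,293),(130,573),(38,557)]: print('rack',ray(t(*p),.044,'top'))
for p in [(84,353),(150,362),(68,415),(133,424),(55,480),(120,489),(43,543),(109,550)]: print('blank',ray(t(*p),.073,'top'))
E
```

```text
handle out [ 0.55385276 -0.21394749  0.15707782]
handle in [ 0.55950068 -0.13858596  0.1562935 ]
handle @.145 [ 0.5603462  -0.14097427  0.145     ]
handle @.145 [ 0.55517553 -0.21628036  0.145     ]
tray rim [0.74514208 0.02126301 0.044     ]
tray rim [ 0.73509018 -0.11162902  0.044     ]
tray rim [ 0.47381454 -0.09502652  0.044     ]
tray rim [0.48490305 0.04360673 0.044     ]
tray rim [ 0.48791091 -0.02422591  0.064     ]
foot [0.57915035 0.0620599  0.005     ]
foot [ 0.56160494 -0.1203305   0.005     ]
foot [0.69073213 0.05654517 0.005     ]
foot [ 0.67536074 -0.12899773  0.005     ]
rack [0.63352093 0.27064188 0.044     ]
rack [0.62281093 0.19490056 0.044     ]
rack [0.39637417 0.23419756 0.044     ]
rack [0.40891375 0.30809499 0.044     ]
blank [0.56957293 0.27002584 0.073     ]
blank [0.5624339  0.21735047 0.073     ]
blank [0.52019048 0.2808398  0.073     ]
blank [0.51313189 0.22925529 0.073     ]
blank [0.4690427 0.2890777 0.073    ]
blank [0.4620679  0.23780286 0.073     ]
blank [0.42006452 0.29649793 0.073     ]
blank [0.41471345 0.24479355 0.073     ]
```

Candidates: the blanks are the four grey plates in the rack at top pixels (209,209), (203,231), (199,251) and (195,272). The slot at (213,190) is empty. The yellow plates at (237,149) and (255,181) are look-alikes, so I'll leave them. The crank is the black handle at (390,209). The brackets show at (326,184) and (339,185). The close crop confirms these choices. First I'll turn the jaws to the cradle and raise the arm.

```bash
python3 -m inch '[{"translation":[-3,0,0],"spin":-9.5},{"translation":[-3,0,0],"spin":-9.5},{"translation":[-3,0,0],"spin":-9.5},{"translation":[0,0,0],"spin":-9.5},{"translation":[0,0,0],"spin":-9.5},{"translation":[0,0,0],"spin":-9.5},{"translation":[0,0,0],"spin":-9.5}]' 0; python3 -c "
from h import *
s=r.read_state();print(R.from_quat(s['eef_rot']).as_matrix().round(3),s['joint_positions'])"
```

```text
time: 1.02
ee_pos: [0.2039, -0.5896, 0.3293]
eef_rot: [0.511, 0.492, -0.509, 0.488]
ft_force: [0.3, 0.1, 0.1]
width: 0.0869
[[-0.002  0.999 -0.041]
 [ 0.005 -0.041 -0.999]
 [-1.    -0.003 -0.005]] [ 1.32360185  0.31562522 -0.21083596  1.30041633  0.06479108  1.53808991
  1.07984965]
```

```bash
python3 -m inch '[{"translation":[0,3.3,-4.2],"spin":-2.5},{"translation":[0,3.3,-4.2],"spin":0},{"translation":[0,3.3,-4.2],"spin":0},{"translation":[0,3.3,-4.2],"spin":0},{"translation":[0,3.3,-4.2],"spin":0},{"translation":[0,3.3,-4.2],"spin":0},{"translation":[0,3.3,-4.2],"spin":0},{"translation":[0,3.3,-4.2],"spin":0},{"translation":[0,3.3,-4.2],"spin":0},{"translation":[0,1,-2],"spin":0},{"translation":[0,0,0],"spin":0}]' 0; python3 -c "
from h import *
s,_=snap('wrist','w1.png');print(R.from_quat(s['eef_rot']).as_matrix().round(3),s['joint_positions'])"
```

```text
time: 2.4
ee_pos: [0.5175, -0.1781, 0.3273]
eef_rot: [0.499, 0.505, -0.498, 0.498]
ft_force: [-0.5, -0.4, -0.6]
width: 0.087
[[-0.006  1.     0.006]
 [ 0.009  0.006 -1.   ]
 [-1.    -0.006 -0.009]] [ 0.76681021  0.17991146 -0.58976936  1.492707    0.09256879  1.50650708
  0.18356009]
```

View pics/w1.png

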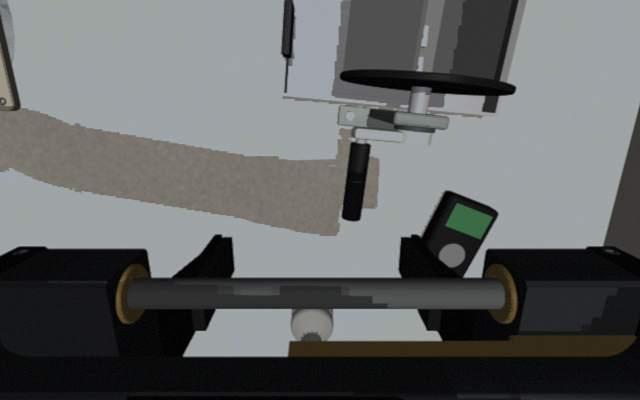

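```bash
python3 - <<'E'
from h import *
s=r.read_state()
t=lambda x,y:(170+x/3,90+y/3); sc=lambda x,y:(240+x/3.2,150+y/3.2)
for w,a,b in [((352,217),(711,361),(83,216)),((360,144),(610,354),(170,194))]:
    p=tri([(w,'wrist',s),(t(*a),'top',None),(sc(*b),'scene',None)]); print(p,tri([(w,'wrist',s),(t(*a),'top',None)]))
    print([proj(p,'wrist',s)-w, proj(p,'top')-t(*a), proj(p,'scene')-sc(*b)])
for z in (.145,.155): print(ray((352,217),z,'wrist',s),ray((360,144),z,'wrist',s))
# barrel axis: disc ends, crank arm hub
print(ray((420,100),.145,'wrist',s))
E
```

```text
[ 0.55256493 -0.21327735  0.1556475 ] [ 0.55398292 -0.21641595  0.14345249]
[array([1.23316211, 1.17076843]), array([-0.53383488,  0.59937817]), array([-0.01954234,  0.07160618])]
[ 0.55820067 -0.1389705   0.15555722] [ 0.55582048 -0.13828995  0.17111737]
[array([ 1.91908442, -1.16294193]), array([-0.4228366,  0.3733043]), array([-8.23567297e-01, -3.76597426e-04])]
[ 0.55244198 -0.21572653  0.145     ] [ 0.55775486 -0.14130607  0.145     ]
[ 0.55137107 -0.2122791   0.155     ] [ 0.55652239 -0.14012166  0.155     ]
[ 0.61197541 -0.10038693  0.145     ]
```

```bash
python3 -m inch '[{"translation":[0,3.75,-0.2],"spin":5},{"translation":[0,0,0],"spin":0},{"translation":[4,0,0],"spin":0},{"translation":[4,0,0],"spin":0},{"translation":[2,0,0],"spin":0},{"translation":[0,0,0],"spin":0}]' 0; python3 -c "
from h import *
s,_=snap('wrist','w2.png');print(R.from_quat(s['eef_rot']).as_matrix().round(3))
print(proj([.555,-.176,.1555],'wrist',s))"
```

```text
time: 3.2
ee_pos: [0.5491, -0.1882, 0.2245]
eef_rot: [-0.522, -0.478, 0.525, -0.472]
ft_force: [-0.6, 0.1, 0.4]
width: 0.087
[[-0.008  0.995 -0.097]
 [ 0.003 -0.097 -0.995]
 [-1.    -0.009 -0.002]]
[324.66654232 201.92709651]
```

View pics/w2.png

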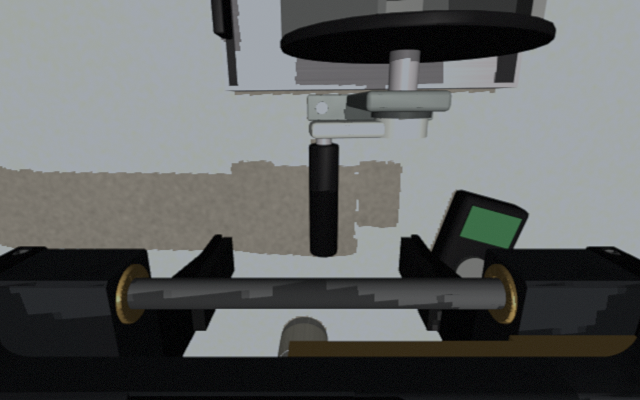

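```bash
python3 -m inch '[{"translation":[1,0.5,-1.2],"spin":0},{"translation":[3,0,0],"spin":0},{"translation":[3,0,0],"spin":0},{"translation":[0.1,0,0],"spin":0},{"translation":[0,0,0],"spin":0}]' 0 20; python3 -m inch '[{"translation":[0,0,0],"spin":0},{"translation":[0,0,0],"spin":0},{"translation":[0,0,0],"spin":0},{"translation":[0,0,0],"spin":0},{"translation":[0,0,0],"spin":0},{"translation":[0,0,0],"spin":0}]' 1 35;  python3 -c "
from h import *
s,_=snap('wrist','w3.png');print(R.from_quat(s['eef_rot']).as_matrix().round(3)); snap('top','t3.png')"
```

```text
time: 3.88
ee_pos: [0.559, -0.1751, 0.1577]
eef_rot: [0.524, 0.475, -0.523, 0.475]
ft_force: [-0.2, -0.3, 1.1]
width: 0.0868
time: 4.62
ee_pos: [0.5605, -0.1753, 0.161]
eef_rot: [0.525, 0.473, -0.523, 0.477]
ft_force: [-0.0, 0.3, 0.3]
width: 0.0351
[[ 0.005  0.995 -0.097]
 [-0.001 -0.097 -0.995]
 [-1.     0.006  0.001]]
```

View pics/w3.png

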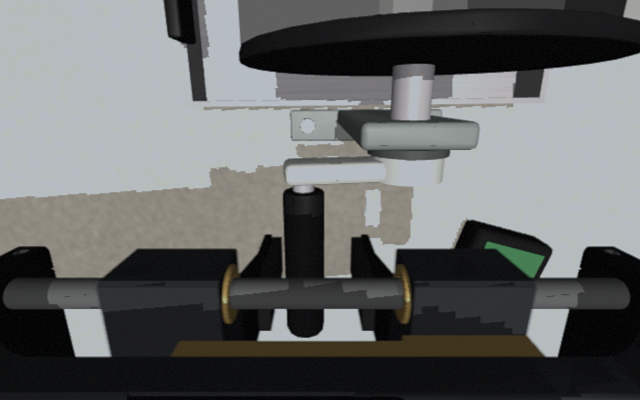

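View pics/t3.png

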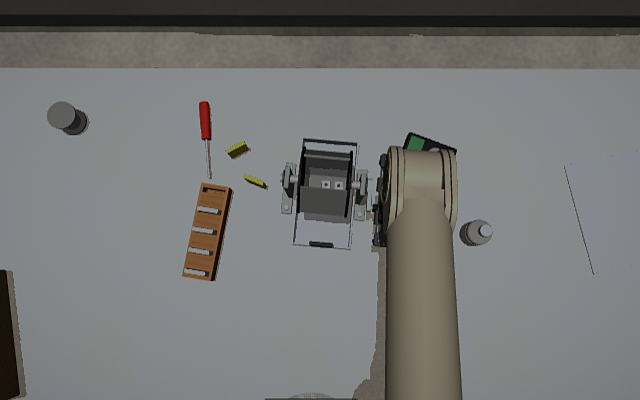

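```bash
python3 -m inch '[{"translation":[0.6,-0.4,0],"spin":0},{"translation":[0,0,0],"spin":0},{"translation":[0,0,0],"spin":0},{"translation":[0,0,0],"spin":0}]' 1 35;  python3 -c "
from h import *
s=r.read_state(); print(s)"
```

```text
time: 5.22
ee_pos: [0.5545, -0.1748, 0.1537]
eef_rot: [0.524, 0.475, -0.524, 0.475]
ft_force: [0.4, 0.8, -1.6]
width: 0.0192
{'time': 5.225, 'joint_positions': array([ 0.69930327,  0.35648639, -0.57425291,  1.66368762,  0.20655593,
        1.18214225, -0.02240411]), 'joint_vel': array([-0.00126704,  0.00211407, -0.00037325, -0.00127696,  0.00081424,
        0.00044583,  0.00154399]), 'joint_torque': array([ 4.56872676e-02, -5.69722044e+01, -6.86701387e+00, -3.65677965e+01,
       -8.71928176e-02,  2.11007651e-01, -1.13008582e-02]), 'ee_pos': array([ 0.55453702, -0.17475458,  0.15370716]), 'eef_rot': array([ 0.5237749 ,  0.47490738, -0.52376011,  0.47518227]), 'ft_force': array([ 0.35241334,  0.78930156, -1.59664754]), 'torque': array([-0.07301972, -0.21939874, -0.01320097]), 'width': 0.019185199669998047}
```

```bash
python3 -m inch '[{"translation":[-0.95,0.31,0],"spin":0},{"translation":[-0.87,0.49,0],"spin":0},{"translation":[-0.75,0.65,0],"spin":0},{"translation":[-0.6,0.8,0],"spin":0},{"translation":[-0.44,0.9,0],"spin":0}]' 1 35;  cat > st.py <<'E'
from h import *
s=r.read_state(); p=s['ee_pos']; c=np.array([.603,.143])
u=(p[0]-c[0])*.9955-(p[1]+.1748+.0)*.09; w=p[2]-c[1]
print(s['time'],p.round(4),'theta',np.arctan2(w,-u).round(3),'rad',np.hypot(u,w).round(4),s['ft_force'].round(1),s['torque'].round(2),s['width'].round(4))
E
python3 st.py
```

```text
time: 5.85
ee_pos: [0.5755, -0.1768, 0.1893]
eef_rot: [-0.517, -0.483, 0.531, -0.467]
ft_force: [-19.1, 2.6, 12.3]
width: 0.019Traceback (most recent call last):
  File "st.py", line 4, in <module>
    print(s['time'],p.round(4),'theta',np.arctan2(w,-u).round(3),'rad',np.hypot(u,w).round(4),s['ft_force'].round(1),s['torque'].round(2),s['width'].round(4))
                                                                                                                                          ^^^^^^^^^^^^^^^^
AttributeError: 'float' object has no attribute 'round'
```

```bash
sed -i "s/s\['width'\].round(4)/round(float(s['width']),4)/" st.py; python3 -m inch '[{"translation":[-0.15,0.95,0],"spin":0},{"translation":[-0.15,0.95,0],"spin":0},{"translation":[0,1,0],"spin":0},{"translation":[0.16,1,0],"spin":0}]' 1 35; python3 st.py
```

```text
time: 6.35
ee_pos: [0.6113, -0.1801, 0.1984]
eef_rot: [-0.514, -0.484, 0.534, -0.465]
ft_force: [-6.5, 2.2, -0.4]
width: 0.0188
6.35 [ 0.6113 -0.1801  0.1984] theta 1.727 rad 0.0561 [-6.5  2.2 -0.4] [0.26 1.46 0.07] 0.0188
```

```bash
python3 -m inch '[{"translation":[0.4,0.95,0],"spin":0},{"translation":[0.5,0.9,0],"spin":0},{"translation":[0.65,0.8,0],"spin":0},{"translation":[0.8,0.65,0],"spin":0}]' 1 35; python3 st.py; python3 -c "
from h import *
s,_=snap('wrist','w4.png');snap('scene','s4.png');snap('top','t4.png');print(R.from_quat(s['eef_rot']).as_matrix().round(3))"
```

```text
time: 6.85
ee_pos: [0.6436, -0.1831, 0.1796]
eef_rot: [-0.514, -0.484, 0.535, -0.465]
ft_force: [-5.7, 1.2, 3.8]
width: 0.0189
6.85 [ 0.6436 -0.1831  0.1796] theta 2.414 rad 0.0551 [-5.7  1.2  3.8] [0.26 1.23 0.06] 0.0189
[[-0.041  0.994 -0.099]
 [ 0.    -0.099 -0.995]
 [-0.999 -0.041  0.004]]
```

View pics/w4.png

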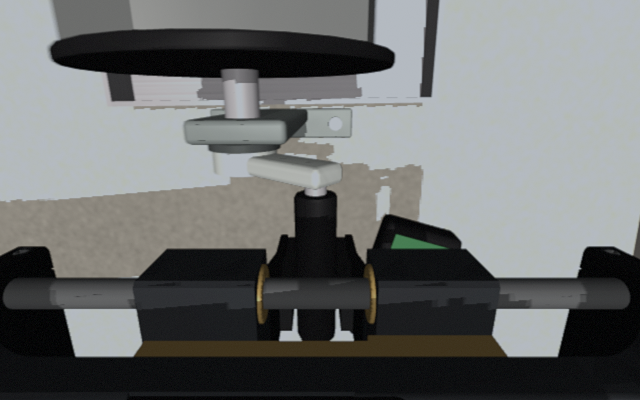

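View pics/s4.png

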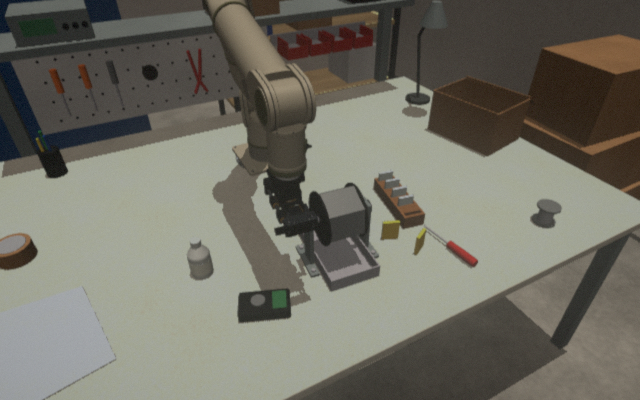

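```bash
python3 -m inch '[{"translation":[0.85,0.55,0],"spin":0},{"translation":[0.95,0.4,0],"spin":0},{"translation":[1.0,0.2,0],"spin":0},{"translation":[1,0.05,0],"spin":0}]' 1 35; python3 st.py; python3 -c "
from h import *
s,_=snap('wrist','w5.png');snap('scene','s5.png');snap('top','t5.png')"
```

```text
time: 7.5
ee_pos: [0.6539, -0.1841, 0.1442]
eef_rot: [-0.514, -0.484, 0.535, -0.465]
ft_force: [-6.3, 1.5, 7.3]
width: 0.0188
7.5 [ 0.6539 -0.1841  0.1442] theta 3.119 rad 0.0515 [-6.3  1.5  7.3] [0.27 1.52 0.09] 0.0188
```

View pics/w5.png

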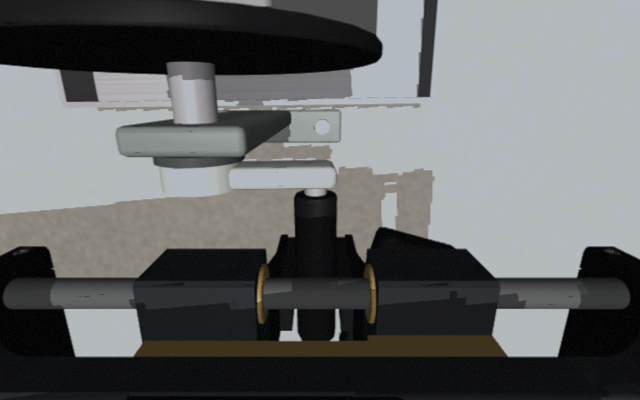

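View pics/s5.png

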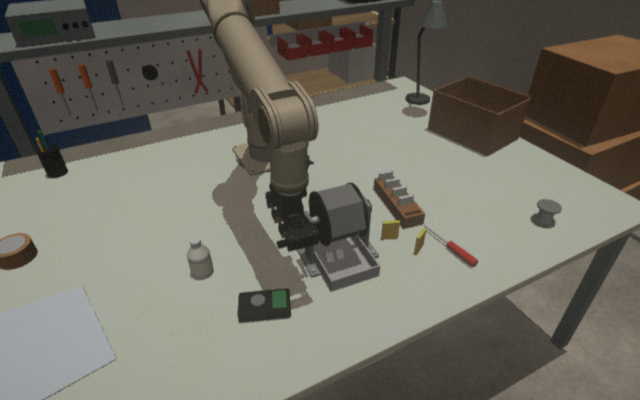

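View pics/t5.png

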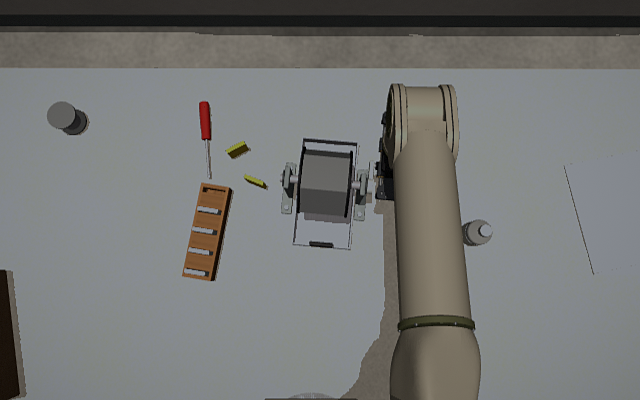

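```bash
python3 -m inch '[{"translation":[0.1,0,0],"spin":0},{"translation":[0,0,0],"spin":0},{"translation":[0,0,0],"spin":0},{"translation":[0,0,0],"spin":0}]' 1 35; python3 st.py; python3 - <<'E'
from h import *
snap('scene','s6.png')
a=cv2.imread('pics/s6.png')[170:300,260:420]; cv2.imwrite('pics/s6c.png',cv2.resize(a,None,fx=4.5,fy=4.5,interpolation=cv2.INTER_CUBIC))
E
```

```text
time: 8.15
ee_pos: [0.6536, -0.184, 0.1426]
eef_rot: [-0.514, -0.484, 0.535, -0.465]
ft_force: [-2.0, 0.7, -1.1]
width: 0.0188
8.15 [ 0.6536 -0.184   0.1426] theta -3.135 rad 0.0512 [-2.   0.7 -1.1] [0.16 0.21 0.07] 0.0188
```

View pics/s6c.png

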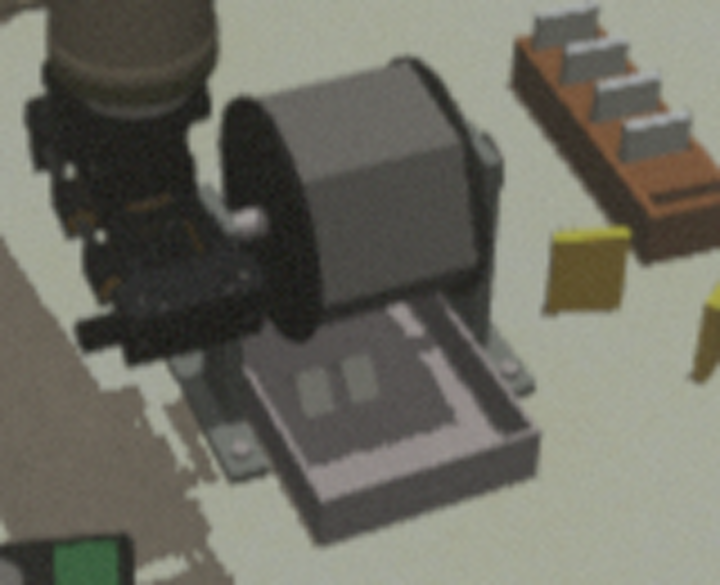

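```bash
python3 -m inch '[{"translation":[-1,-0.1,0],"spin":0},{"translation":[-0.95,-0.3,0],"spin":0},{"translation":[-0.88,-0.48,0],"spin":0},{"translation":[-0.75,-0.65,0],"spin":0},{"translation":[-0.6,-0.8,0],"spin":0},{"translation":[-0.4,-0.9,0],"spin":0}]' 1 35; python3 st.py
```

```text
time: 8.95
ee_pos: [0.6292, -0.1817, 0.1921]
eef_rot: [-0.518, -0.48, 0.531, -0.469]
ft_force: [5.9, -0.9, -2.0]
width: 0.0189
8.95 [ 0.6292 -0.1817  0.1921] theta 2.069 rad 0.0559 [ 5.9 -0.9 -2. ] [-0.2  -1.28  0.04] 0.0189
```

```bash
python3 -m inch '[{"translation":[-0.25,-0.93,0],"spin":0},{"translation":[-0.1,-1,0],"spin":0},{"translation":[0.1,-1,0],"spin":0},{"translation":[0.25,-0.98,0],"spin":0},{"translation":[0.45,-0.92,0],"spin":0},{"translation":[0.6,-0.8,0],"spin":0}]' 1 35; python3 st.py
```

```text
time: 9.7
ee_pos: [0.5805, -0.1772, 0.1927]
eef_rot: [-0.524, -0.472, 0.525, -0.477]
ft_force: [-1.2, -0.6, 14.1]
width: 0.0188
9.7 [ 0.5805 -0.1772  0.1927] theta 1.151 rad 0.0544 [-1.2 -0.6 14.1] [0.06 0.23 0.06] 0.0188
```

```bash
python3 -m inch '[{"translation":[0.55,-0.85,0],"spin":0},{"translation":[0.75,-0.7,0],"spin":0},{"translation":[0.9,-0.55,0],"spin":0},{"translation":[0.95,-0.4,0],"spin":0},{"translation":[0.95,-0.2,0],"spin":0}]' 1 35; python3 st.py
```

```text
time: 10.32
ee_pos: [0.5555, -0.1748, 0.1584]
eef_rot: [0.525, 0.468, -0.524, 0.481]
ft_force: [1.4, -0.2, 5.1]
width: 0.0194
10.325 [ 0.5555 -0.1748  0.1584] theta 0.315 rad 0.0497 [ 1.4 -0.2  5.1] [ 0.09 -0.34  0.07] 0.0194
```

```bash
python3 -m inch '[{"translation":[0.9,-0.2,0],"spin":0},{"translation":[0.7,0,0],"spin":0},{"translation":[0,0,0],"spin":0}]' 1 35; python3 st.py; python3 -c "
from h import *
s,_=snap('wrist','w7.png');snap('top','t7.png')
a=cv2.imread('pics/t7.png')[90:290,170:420]; cv2.imwrite('pics/t7c.png',cv2.resize(a,None,fx=3,fy=3,interpolation=cv2.INTER_CUBIC)*1)
"
```

```text
time: 10.7
ee_pos: [0.5547, -0.1747, 0.1432]
eef_rot: [0.526, 0.467, -0.523, 0.482]
ft_force: [3.7, -0.5, -6.2]
width: 0.0185
10.7 [ 0.5547 -0.1747  0.1432] theta 0.003 rad 0.0481 [ 3.7 -0.5 -6.2] [-0.1  -0.77  0.03] 0.0185
```

View pics/w7.png

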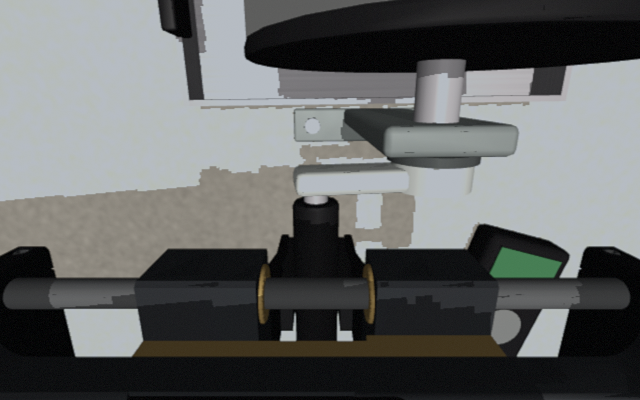

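View pics/t7c.png

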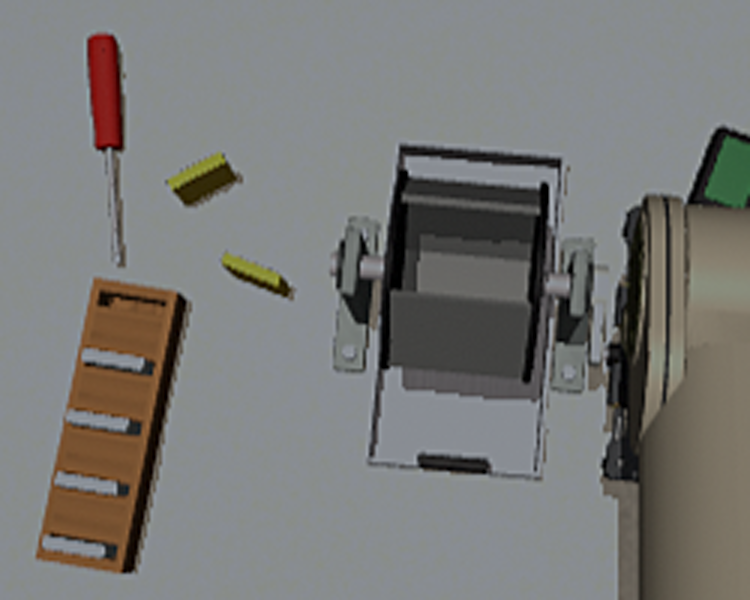

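```bash
python3 - <<'E'
from h import *
yaw=np.deg2rad(-4.8); ex=np.array([np.cos(yaw),np.sin(yaw),0]); ey=np.array([-np.sin(yaw),np.cos(yaw),0])
im=cv2.imread('pics/t7.png')
big=cv2.resize(im[90:290,250:420],None,fx=4,fy=4,interpolation=cv2.INTER_CUBIC)
c0=np.array([.603,-.1748,.145])+ey*.152; print('barrel centre',c0)
for th,col in [(0,(0,255,0)),(.2,(0,0,255)),(-.2,(255,0,0))]:
    # th growing: top moves to +x
    for sx in (-1,1):
        pts=[]
        for y in (-.05,.05):
            u=sx*.0346; w=.06
            x=u*np.cos(th)+w*np.sin(th); z=-u*np.sin(th)+w*np.cos(th)
            p=proj(c0+ex*x+ey*y+np.array([0,0,z]),'top'); pts.append(((p-[250,90]+.5)*4).astype(int))
        cv2.line(big,tuple(map(int,pts[0])),tuple(map(int,pts[1])),col,1)
cv2.imwrite('pics/t7d.png',big[:600])
E
```

```text
barrel centre [ 0.61571903 -0.02333309  0.145     ]
```

View pics/t7d.png

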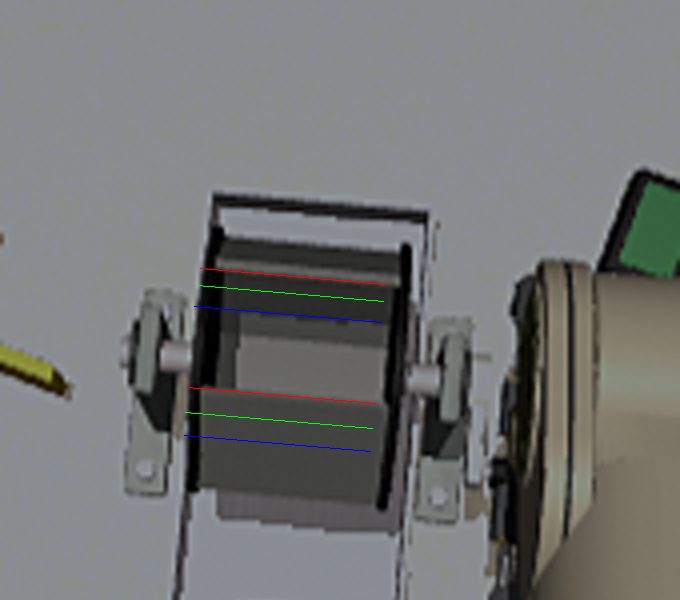

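```bash
python3 - <<'E'
from h import *
a=ray((250+178/4,90+356/4),.145,'top');b=ray((250+425/4,90+379/4),.145,'top'); print(a,b,(a+b)/2, np.degrees(np.arctan2(*(a-b)[:2])))
# axle in wrist at w7 : axis centre px (441,90)
s=r.read_state(); print(ray((441,90),.145,'wrist',s), ray((440,180),.145,'wrist',s))
print(ray((305,180),.145,'wrist',s))
# disc top edges in top view
for p in [(217,230),(405,245),(190,490),(383,508)]: print(ray((250+p[0]/4,90+p[1]/4),.145,'top'))
E
```

```text
[0.62610615 0.03621925 0.145     ] [ 0.61311524 -0.10312636  0.145     ] [ 0.61961069 -0.03345355  0.145     ] 5.32617855184726
[ 0.61287245 -0.09863636  0.145     ] [ 0.61274259 -0.13638351  0.145     ]
[ 0.55391166 -0.1301954   0.145     ]
[0.69906136 0.01470216 0.145     ]
[ 0.69045575 -0.09235577  0.145     ]
[0.54999986 0.02877931 0.145     ]
[ 0.54001503 -0.07908852  0.145     ]
```

```bash
python3 - <<'E'
import cv2,numpy as np
ims=[cv2.imread(f'pics/{n}.png')[90:290,250:370] for n in ('top0','t3','t7')]
cv2.imwrite('pics/cmp.png',np.hstack([cv2.resize(i,None,fx=2.2,fy=2.7,interpolation=cv2.INTER_CUBIC) for i in ims]))
g=[cv2.cvtColor(i,cv2.COLOR_BGR2GRAY) for i in ims]
for i in g: print(i[70:125,75].tolist())
E
```

```text
[40, 42, 44, 43, 42, 42, 42, 42, 40, 59, 66, 66, 64, 65, 63, 69, 90, 98, 95, 93, 110, 136, 119, 67, 41, 59, 124, 137, 97, 63, 65, 66, 66, 64, 64, 66, 66, 65, 64, 66, 66, 65, 66, 65, 66, 66, 65, 65, 65, 65, 65, 66, 65, 64, 75]
[42, 44, 44, 43, 45, 45, 43, 44, 41, 62, 70, 69, 68, 67, 65, 71, 92, 101, 99, 96, 112, 140, 123, 69, 42, 60, 129, 140, 101, 66, 66, 68, 68, 68, 68, 68, 67, 68, 68, 68, 68, 68, 68, 67, 67, 67, 68, 68, 68, 68, 68, 68, 67, 65, 77]
[40, 43, 42, 44, 44, 44, 43, 43, 40, 39, 60, 67, 67, 65, 62, 93, 105, 103, 103, 102, 104, 101, 103, 104, 103, 103, 103, 105, 103, 86, 70, 66, 66, 65, 66, 67, 66, 65, 66, 66, 66, 67, 66, 66, 67, 66, 66, 67, 67, 67, 67, 66, 66, 64, 72]
```

View pics/cmp.png

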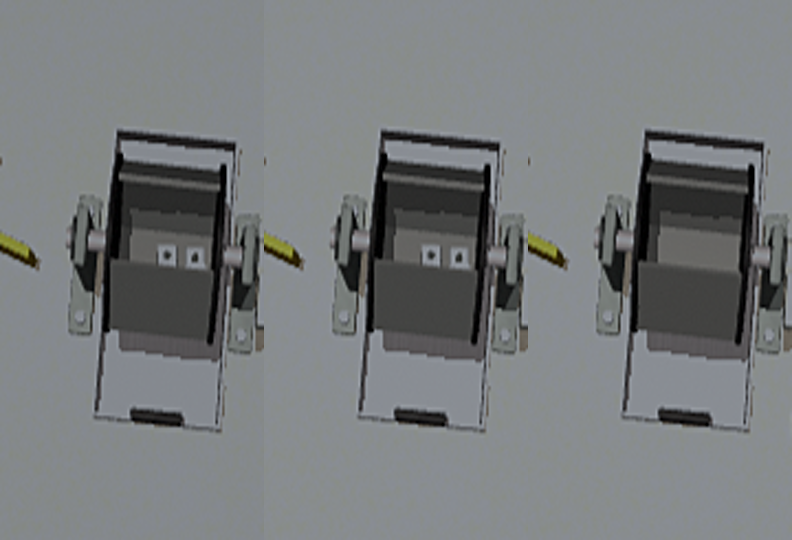

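```bash
python3 -m inch '[{"translation":[0,0,0],"spin":0},{"translation":[0,0,0],"spin":0},{"translation":[0,0,0],"spin":0},{"translation":[0,0,0],"spin":0},{"translation":[0,0,0],"spin":0},{"translation":[-4,0,0],"spin":0},{"translation":[-4,0,0],"spin":0},{"translation":[-4,0,0],"spin":0},{"translation":[-4,0,0],"spin":0},{"translation":[0,0,0],"spin":0}]' 0; python3 -c "
from h import *
s,_=snap('wrist','w8.png');snap('top','t8.png');snap('scene','s8.png');np.save('s8.npy',s,allow_pickle=True)
a=cv2.imread('pics/s8.png')[170:300,260:420]; cv2.imwrite('pics/s8c.png',cv2.resize(a,None,fx=4.5,fy=4.5,interpolation=cv2.INTER_CUBIC))
"
```

```text
time: 12.05
ee_pos: [0.5512, -0.1726, 0.3086]
eef_rot: [0.525, 0.467, -0.523, 0.481]
ft_force: [-0.6, 0.5, -0.2]
width: 0.0871
```

View pics/w8.png

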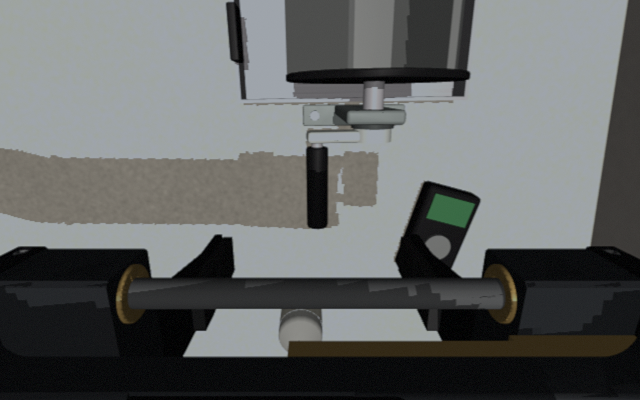

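View pics/s8c.png

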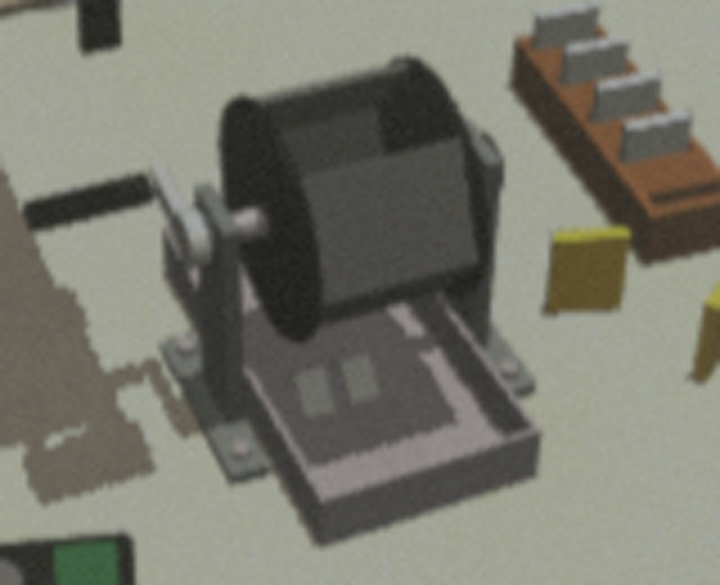

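```bash
python3 - <<'E'
from h import *
s=np.load('s8.npy',allow_pickle=True).item()
yaw=np.deg2rad(-5.1); ex=np.array([np.cos(yaw),np.sin(yaw),0]); ey=np.array([-np.sin(yaw),np.cos(yaw),0]); ez=np.array([0,0,1.])
c0=np.array([.6196,-.0325,.145])
def P(x,y,z): return c0+ex*x+ey*y+ez*z
for nm,f,n in [('t8','top',5),('s8','scene',5)]:
    im=cv2.imread(f'pics/{nm}.png'); x0,y0=(270,120) if f=='top' else (262,170); 
    big=cv2.resize(im[y0:y0+110,x0:x0+150],None,fx=n,fy=n,interpolation=cv2.INTER_CUBIC)
    q=lambda p: tuple(int(v) for v in ((proj(p,f)-[x0,y0]+.5)*n))
    for th,col in [(0,(0,255,0)),(.2,(0,0,255))]:
        rot=lambda u,y,w:P(u*np.cos(th)+w*np.sin(th),y,-u*np.sin(th)+w*np.cos(th))
        for sx in (-1,1): cv2.line(big,q(rot(sx*.0375,-.05,.065)),q(rot(sx*.0375,.05,.065)),col,1)
        cv2.line(big,q(rot(-.05,-.114,0)),q(rot(-.05,-.19,0)),col,1)
    for y in (-.056,.056):
        for a in np.linspace(0,6.28,60): cv2.circle(big,q(P(.076*np.cos(a),y,.076*np.sin(a))),1,(0,255,255),-1)
    cv2.imwrite(f'pics/{nm}m.png',big)
E
```

```text
(no output)
```

View pics/t8m.png

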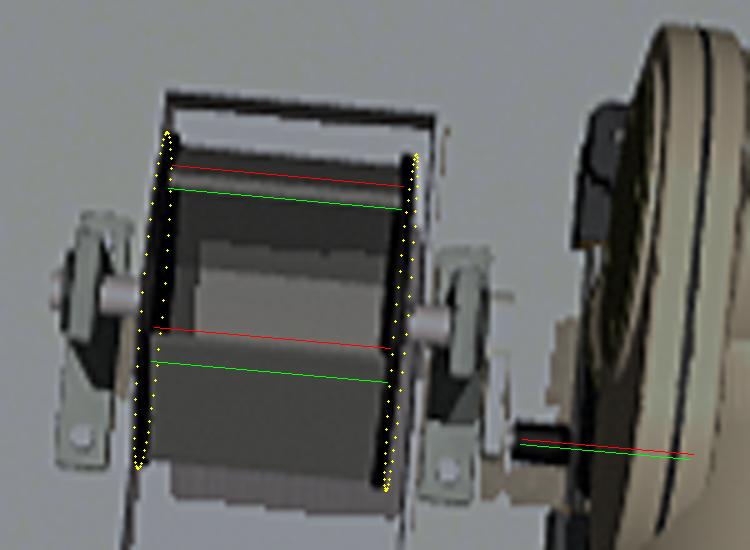

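View pics/s8m.png

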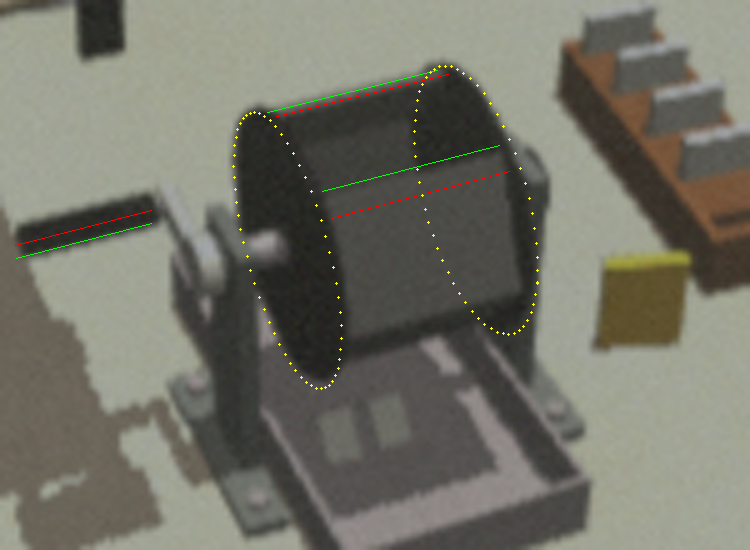

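```bash
python3 -m inch '[{"translation":[2,0.4,0.2],"spin":0},{"translation":[3,0,0],"spin":0},{"translation":[3,0,0],"spin":0},{"translation":[2.5,0,0],"spin":0},{"translation":[1,0,0],"spin":0},{"translation":[0,0,0],"spin":0},{"translation":[0,0,0],"spin":0}]' 1 30;python3 st.py
```

```text
time: 13.08
ee_pos: [0.5506, -0.1761, 0.1741]
eef_rot: [-0.522, -0.474, 0.526, -0.475]
ft_force: [0.6, 0.5, 0.6]
width: 0.0248
13.075 [ 0.5506 -0.1761  0.1741] theta 0.539 rad 0.0606 [0.6 0.5 0.6] [-0.05 -0.02  0.02] 0.0248
```

```bash
python3 -m inch '[{"translation":[0,0,0],"spin":0},{"translation":[0,0,0],"spin":0}]' 1 30;python3 st.py; python3 -c "
from h import *
snap('wrist','w9.png')"
```

```text
time: 13.32
ee_pos: [0.5532, -0.1764, 0.1771]
eef_rot: [-0.523, -0.472, 0.525, -0.477]
ft_force: [0.6, -0.4, 5.0]
width: 0.0054
13.325 [ 0.5532 -0.1764  0.1771] theta 0.603 rad 0.06 [ 0.6 -0.4  5. ] [-0.05 -0.34  0.01] 0.0054
```

View pics/w9.png

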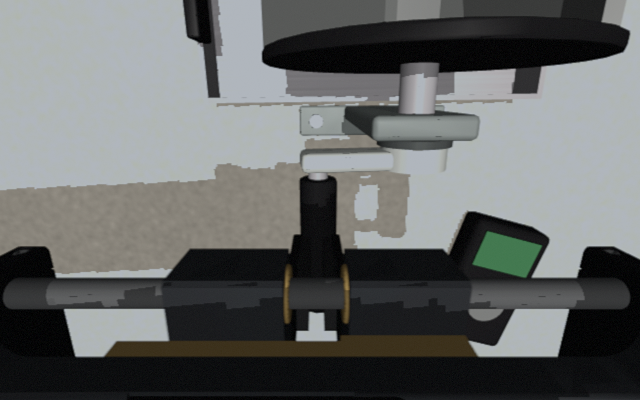

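```bash
python3 -m inch '[{"translation":[0.2,0,0],"spin":0},{"translation":[0.3,0,0],"spin":0},{"translation":[0.3,0,0],"spin":0},{"translation":[0.2,0,0],"spin":0}]' 1 30;python3 st.py
```

```text
time: 13.88
ee_pos: [0.5531, -0.1764, 0.1679]
eef_rot: [-0.523, -0.471, 0.525, -0.478]
ft_force: [0.4, -0.2, 5.0]
width: 0.0007
13.875 [ 0.5531 -0.1764  0.1679] theta 0.466 rad 0.0554 [ 0.4 -0.2  5. ] [ 0.05 -0.11  0.  ] 0.0007
```

```bash
python3 -m inch '[{"translation":[-4,0,0],"spin":0},{"translation":[-5,0,0],"spin":0},{"translation":[-5,0,0],"spin":0},{"translation":[-3,-1.1,-4.6],"spin":0},{"translation":[0,-1.1,-4.6],"spin":1},{"translation":[0,-1.1,-4.6],"spin":1},{"translation":[0,-1.1,-4.6],"spin":1},{"translation":[0,-1.1,-4.6],"spin":1},{"translation":[0,-1.1,-4.6],"spin":0},{"translation":[0,-1.1,-4.6],"spin":0},{"translation":[0,-1.1,-4.6],"spin":0},{"translation":[0,-1.1,-4.6],"spin":0},{"translation":[0,0,0],"spin":0}]' 0.6 30; python3 -c "
from h import *
s,_=snap('wrist','w10.png');snap('top','t10.png');np.save('s10.npy',s,allow_pickle=True)
print(R.from_quat(s['eef_rot']).as_matrix().round(3))
"
```

```text
time: 15.5
ee_pos: [0.5065, 0.2582, 0.3294]
eef_rot: [-0.535, -0.456, 0.55, -0.452]
ft_force: [-1.0, -0.4, -0.4]
width: 0.0346
[[-0.019  0.984 -0.176]
 [-0.01  -0.176 -0.984]
 [-1.    -0.017  0.013]]
```

View pics/w10.png

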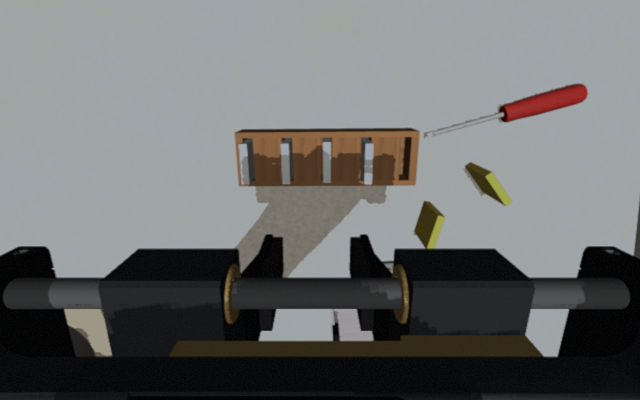

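View pics/t10.png

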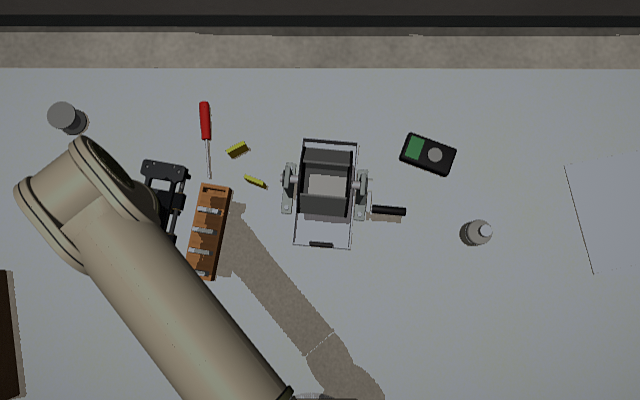

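```bash
python3 -c "
import cv2
a=cv2.imread('pics/w10.png')[115:205,225:430]; cv2.imwrite('pics/w10c.png',cv2.resize(a,None,fx=3.9,fy=3.9,interpolation=cv2.INTER_CUBIC))
"
```

```text
(no output)
```

View pics/w10c.png

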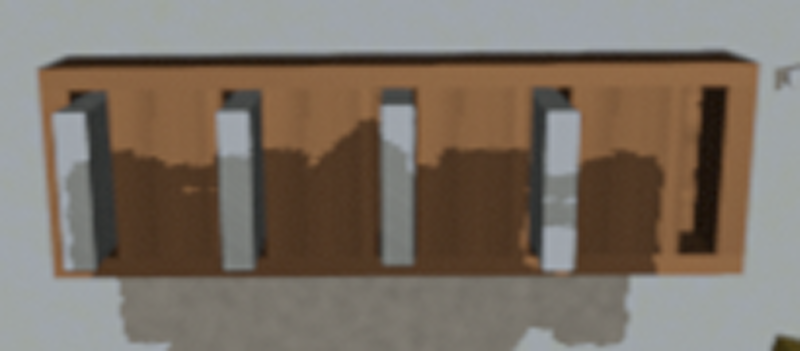

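```bash
cat > d.py <<'E'
from h import *
import sys
# world target xyz -> tool-frame shift in cm from the present pose
def shift(t):
    s=r.read_state(); M=R.from_quat(s['eef_rot']).as_matrix(); return (M.T@(np.array(t)-s['ee_pos'])*100).round(2), np.degrees(np.arctan2(M[1,1],M[0,1])).round(2), s['ee_pos'].round(4), round(float(s['width']),4), s['ft_force'].round(1)
if len(sys.argv)>3: print(*shift([float(v) for v in sys.argv[1:4]]))
E
python3 - <<'E'
from h import *
s=np.load('s10.npy',allow_pickle=True).item()
c=lambda x,y:(225+x/3.9,115+y/3.9)
P=[]
for q in [(77,188),(237,189),(397,184),(561,189)]: P.append(ray(c(*q),.073,'wrist',s)); print(P[-1])
print(np.diff(P,axis=0), [np.linalg.norm(x) for x in np.diff(P,axis=0)])
for q in [(42,68),(757,64),(743,272),(57,275)]: print('rack',ray(c(*q),.044,'wrist',s))
E
```

```text
[0.41705425 0.274514   0.073     ]
[0.46580846 0.26561014 0.073     ]
[0.51469022 0.25858634 0.073     ]
[0.56404938 0.24831036 0.073     ]
[[ 0.04875421 -0.00890386  0.        ]
 [ 0.04888176 -0.00702381  0.        ]
 [ 0.04935916 -0.01027598  0.        ]] [np.float64(0.04956058517057118), np.float64(0.04938380187736676), np.float64(0.05041747971911238)]
rack [0.40760881 0.31024325 0.044     ]
rack [0.63391956 0.27130047 0.044     ]
rack [0.62322247 0.20340295 0.044     ]
rack [0.39561566 0.24214939 0.044     ]
```

```bash
python3 d.py .564 .247 .125
```

```text
[20.36  5.93 -0.59] -10.45 [0.5083 0.2543 0.3295] 0.0351 [ 1.2 -0.3 -1.6]
```

```bash
python3 -m inch '[{"translation":[4,3,-0.3],"spin":0},{"translation":[4.5,3,-0.3],"spin":0},{"translation":[4.5,0,0],"spin":0},{"translation":[4.5,0,0],"spin":0},{"translation":[2.5,0,0],"spin":0},{"translation":[0,0,0],"spin":0}]' 0.6 30; python3 d.py .564 .247 .065;  python3 -c "
from h import *
s,_=snap('wrist','w11.png'); print(proj([.564,.248,.073],'wrist',s))"
```

```text
time: 16.35
ee_pos: [0.5703, 0.2332, 0.1215]
eef_rot: [-0.538, -0.447, 0.556, -0.449]
ft_force: [-0.2, 0.1, 0.4]
width: 0.035
[ 5.63 -0.81 -1.35] -11.34 [0.5703 0.2332 0.1215] 0.035 [-0.2  0.1  0.4]
[302.93660297 209.02931648]
```

View pics/w11.png

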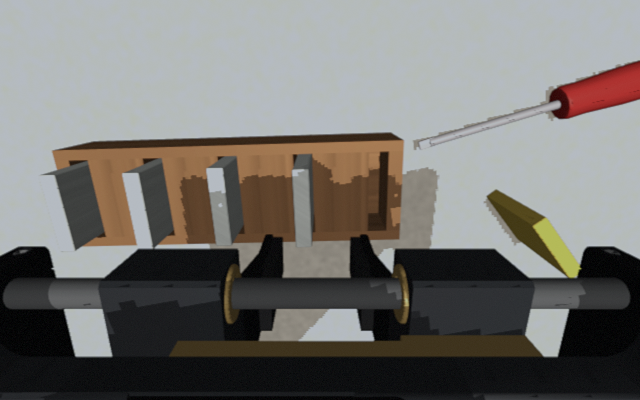

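```bash
python3 -m inch '[{"translation":[0,-0.8,-1.35],"spin":-1.3},{"translation":[0,0,0],"spin":0}]' 0.6 30; python3 d.py .564 .247 .064;python3 -c "
from h import *
s,_=snap('wrist','w12.png'); print(R.from_quat(s['eef_rot']).as_matrix().round(3)[:,0])"
```

```text
time: 16.65
ee_pos: [0.5666, 0.2496, 0.1255]
eef_rot: [-0.534, -0.453, 0.549, -0.456]
ft_force: [1.0, 0.1, 0.0]
width: 0.0349
[ 6.15 -0.15  0.19] -10.0 [0.5666 0.2496 0.1255] 0.0349 [1.  0.1 0. ]
[-0.013 -0.017 -1.   ]
```

View pics/w12.png

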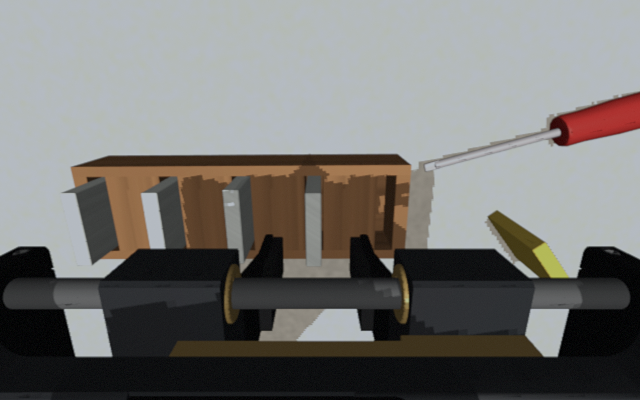

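```bash
python3 -m inch '[{"translation":[3,-0.15,0.1],"spin":0},{"translation":[2.2,0,0],"spin":0},{"translation":[0.6,0,0],"spin":0},{"translation":[0,0,0],"spin":0}]' 0.6 30; python3 d.py .564 .247 .064; python3 -m inch '[{"translation":[0,0,0],"spin":0},{"translation":[0,0,0],"spin":0},{"translation":[0,0,0],"spin":0},{"translation":[0,0,0],"spin":0}]' 1 45; python3 d.py .564 .247 .064
```

```text
time: 17.2
ee_pos: [0.5668, 0.2475, 0.0685]
eef_rot: [-0.536, -0.451, 0.548, -0.457]
ft_force: [0.5, 0.2, -0.2]
width: 0.0349
[ 0.45 -0.26  0.09] -10.11 [0.5668 0.2475 0.0685] 0.0349 [ 0.5  0.2 -0.2]
time: 17.7
ee_pos: [0.566, 0.2485, 0.0704]
eef_rot: [-0.536, -0.452, 0.548, -0.457]
ft_force: [-6.2, -0.0, 2.1]
width: 0.0096
[ 0.64 -0.16  0.17] -10.06 [0.566  0.2485 0.0704] 0.0096 [-6.2 -0.   2.1]
```

```bash
python3 -m inch '[{"translation":[0.4,-0.1,0],"spin":0},{"translation":[0.5,0,0],"spin":0}]' 0.7 45; python3 -m inch '[{"translation":[0.1,0,0],"spin":0},{"translation":[0.1,0,0],"spin":0},{"translation":[0,0,0],"spin":0}]' 1 45; python3 d.py .564 .247 .064
```

```text
time: 17.95
ee_pos: [0.565, 0.2489, 0.0616]
eef_rot: [-0.536, -0.452, 0.547, -0.457]
ft_force: [-0.4, -0.8, 4.2]
width: 0.0218
time: 18.32
ee_pos: [0.5657, 0.2491, 0.0616]
eef_rot: [-0.537, -0.451, 0.547, -0.457]
ft_force: [-10.2, -1.1, 5.5]
width: 0.0098
[-0.24 -0.13  0.24] -10.07 [0.5657 0.2491 0.0616] 0.0098 [-10.2  -1.1   5.5]
```

```bash
python3 -m inch '[{"translation":[-1,-0.1,0],"spin":0},{"translation":[-1.5,0,0],"spin":0},{"translation":[-2,0,0],"spin":0},{"translation":[-3,0,0],"spin":0},{"translation":[-4,0,0],"spin":0},{"translation":[-4,0,0],"spin":0},{"translation":[-4,0,0],"spin":0},{"translation":[-4,0,0],"spin":0},{"translation":[0,0,0],"spin":0}]' 1 45; python3 d.py .6195 -.034 .30; python3 -c "
from h import *
s,_=snap('wrist','w13.png');snap('scene','s13.png'); print(R.from_quat(s['eef_rot']).as_matrix().round(3)[:,0])"
```

```text
time: 19.45
ee_pos: [0.5667, 0.2532, 0.314]
eef_rot: [-0.54, -0.45, 0.544, -0.458]
ft_force: [-0.7, -0.6, -1.4]
width: 0.0095
[ 1.77 10.22 27.33] -10.08 [0.5667 0.2532 0.314 ] 0.0095 [-0.7 -0.6 -1.4]
[ 0.002 -0.012 -1.   ]
```

View pics/w13.png

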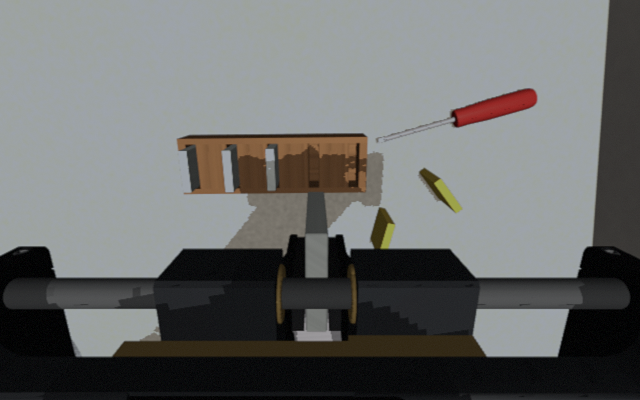

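```bash
python3 -m inch '[{"translation":[0,1.7,4.5],"spin":-1},{"translation":[0,1.7,4.5],"spin":-1},{"translation":[0,1.7,4.5],"spin":-1},{"translation":[0,1.7,4.5],"spin":-1},{"translation":[0,1.7,4.5],"spin":-1},{"translation":[0,1.7,4.5],"spin":0},{"translation":[0,0,0],"spin":0}]' 1 45; python3 d.py .6176 -.054 .30; python3 -c "
from h import *
s,_=snap('wrist','w14.png');snap('top','t14.png'); print(R.from_quat(s['eef_rot']).as_matrix().round(3)[:,0])"
```

```text
time: 20.42
ee_pos: [0.6301, -0.0392, 0.3053]
eef_rot: [-0.512, -0.478, 0.529, -0.479]
ft_force: [-0.6, -0.4, -0.6]
width: 0.0097
[ 0.58 -1.11  1.57] -4.83 [ 0.6301 -0.0392  0.3053] 0.0097 [-0.6 -0.4 -0.6]
[-0.016 -0.017 -1.   ]
```

View pics/w14.png

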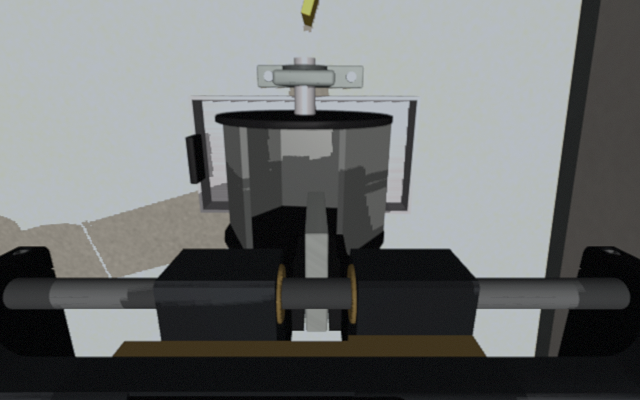

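```bash
python3 - <<'E'
from h import *
s=r.read_state()
for p in [(305,100),(305,62)]: print(ray(p,.145,'wrist',s))
for p in [(217,118),(392,118)]: print('disc',ray(p,.145,'wrist',s))
a=cv2.imread('pics/w14.png')[50:280,180:430]; cv2.imwrite('pics/w14c.png',cv2.resize(a,None,fx=2.6,fy=2.6,interpolation=cv2.INTER_CUBIC))
a=cv2.imread('pics/t14.png')[100:260,240:440]; cv2.imwrite('pics/t14c.png',cv2.resize(a,None,fx=3.5,fy=3.5,interpolation=cv2.INTER_CUBIC))
E
```

```text
[0.62309027 0.04142278 0.145     ]
[0.62580288 0.07196996 0.145     ]
disc [0.54414238 0.03231129 0.145     ]
disc [0.69790555 0.0203163  0.145     ]
```

View pics/w14c.png

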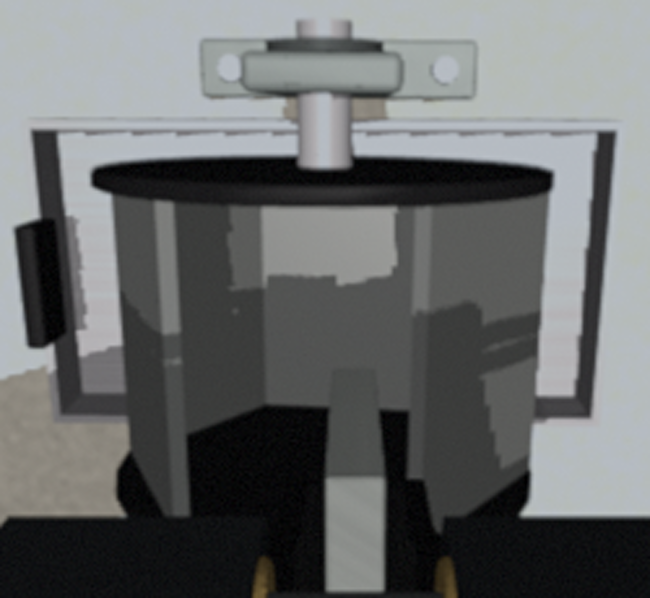

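View pics/t14c.png

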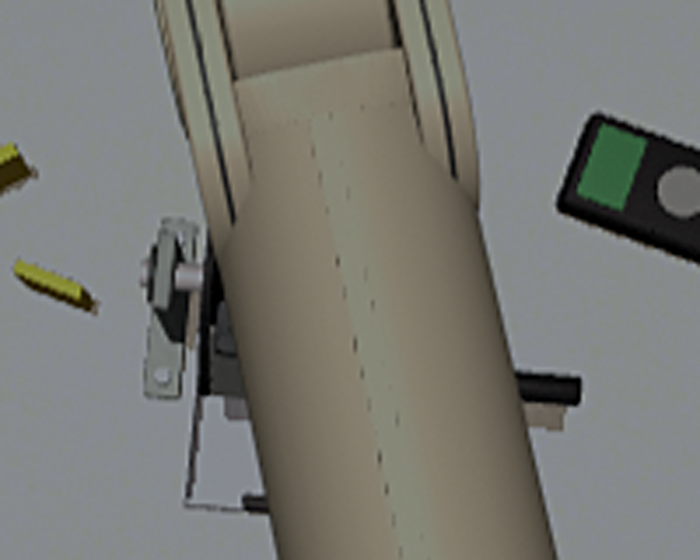

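```bash
python3 -m inch '[{"translation":[0,-1.6,1.5],"spin":0},{"translation":[2,0,0],"spin":0},{"translation":[0,0,0],"spin":0}]' 1 45; python3 d.py .612 -.054 .18; python3 -c "
from h import *
s,_=snap('wrist','w15.png')"
```

```text
time: 20.9
ee_pos: [0.6103, -0.0426, 0.2853]
eef_rot: [-0.51, -0.483, 0.525, -0.481]
ft_force: [-0.9, 0.1, -0.1]
width: 0.0097
[10.54  0.42  0.98] -4.03 [ 0.6103 -0.0426  0.2853] 0.0097 [-0.9  0.1 -0.1]
```

View pics/w15.png

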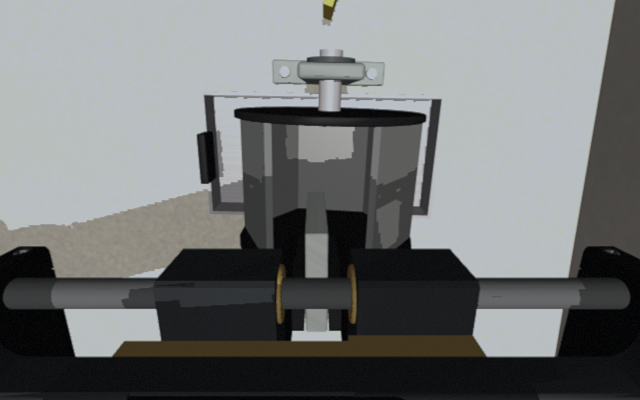

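```bash
python3 -m inch '[{"translation":[2,0.2,0.6],"spin":1},{"translation":[3,0,0],"spin":0},{"translation":[3,0,0],"spin":0},{"translation":[2.2,0,0],"spin":0},{"translation":[0,0,0],"spin":0}]' 1 45; python3 d.py .612 -.050 .18; python3 -c "
from h import *
s,_=snap('wrist','w16.png')"
```

```text
time: 21.58
ee_pos: [0.6114, -0.0492, 0.1795]
eef_rot: [-0.515, -0.477, 0.529, -0.477]
ft_force: [0.1, -0.5, -1.9]
width: 0.0097
[-0.05  0.07  0.07] -5.1 [ 0.6114 -0.0492  0.1795] 0.0097 [ 0.1 -0.5 -1.9]
```

View pics/w16.png

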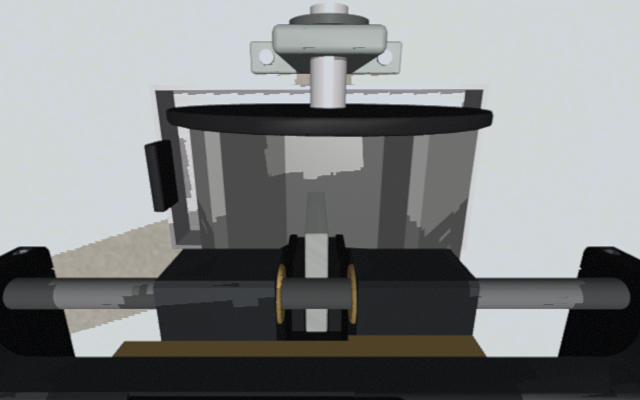

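```bash
python3 -m inch '[{"translation":[0,0,0],"spin":0},{"translation":[0,0,0],"spin":0},{"translation":[0,0,0],"spin":0},{"translation":[-3,0,0],"spin":0},{"translation":[-4,0,0],"spin":0},{"translation":[-4,0,0],"spin":0},{"translation":[-2,0,0],"spin":0}]' 0.72 45; python3 d.py .5147 .2586 .30; python3 -c "
from h import *
s,_=snap('wrist','w17.png')"
```

```text
time: 22.5
ee_pos: [0.6142, -0.0471, 0.3176]
eef_rot: [-0.516, -0.476, 0.527, -0.478]
ft_force: [0.3, 0.2, -0.3]
width: 0.0244
[  1.46 -12.61 -29.59] -5.11 [ 0.6142 -0.0471  0.3176] 0.0244 [ 0.3  0.2 -0.3]
```

View pics/w17.png

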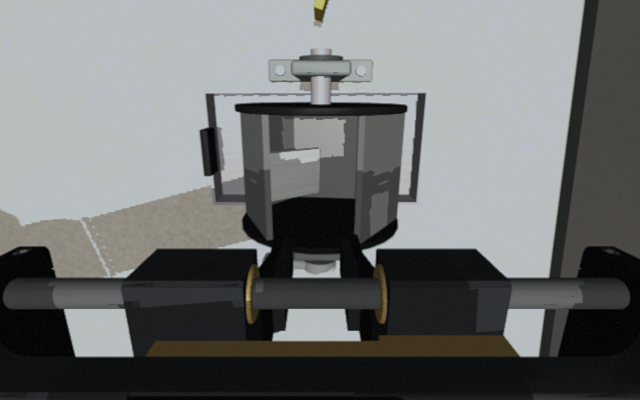

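```bash
python3 -m inch '[{"translation":[0,-1.8,-4.2],"spin":1},{"translation":[0,-1.8,-4.2],"spin":1},{"translation":[0,-1.8,-4.2],"spin":1},{"translation":[0,-1.8,-4.2],"spin":1},{"translation":[2,-1.8,-4.2],"spin":1},{"translation":[3,-1.8,-4.2],"spin":0},{"translation":[3,-1.8,-4.2],"spin":0},{"translation":[4,0,0],"spin":0},{"translation":[4,0,0],"spin":0},{"translation":[1.5,0,0],"spin":0},{"translation":[0,0,0],"spin":0}]' 0.6 30; python3 d.py .5147 .2576 .125
```

```text
time: 23.92
ee_pos: [0.5296, 0.2694, 0.1384]
eef_rot: [-0.541, -0.449, 0.545, -0.456]
ft_force: [-0.4, 0.3, 0.8]
width: 0.0345
[ 1.35 -1.26  1.41] -10.38 [0.5296 0.2694 0.1384] 0.0345 [-0.4  0.3  0.8]
```

```bash
python3 -m inch '[{"translation":[1.5,-1.3,1.4],"spin":-0.4},{"translation":[0,0,0],"spin":0}]' 0.6 30; python3 d.py .5147 .2576 .063; python3 -c "
from h import *
s,_=snap('wrist','w18.png'); print(proj([.5147,.2586,.073],'wrist',s))"
```

```text
time: 24.18
ee_pos: [0.5159, 0.2582, 0.1265]
eef_rot: [-0.541, -0.45, 0.543, -0.458]
ft_force: [0.3, 0.3, 0.5]
width: 0.0352
[ 6.35 -0.15  0.03] -10.03 [0.5159 0.2582 0.1265] 0.0352 [0.3 0.3 0.5]
[314.1983371 227.1500792]
```

View pics/w18.png

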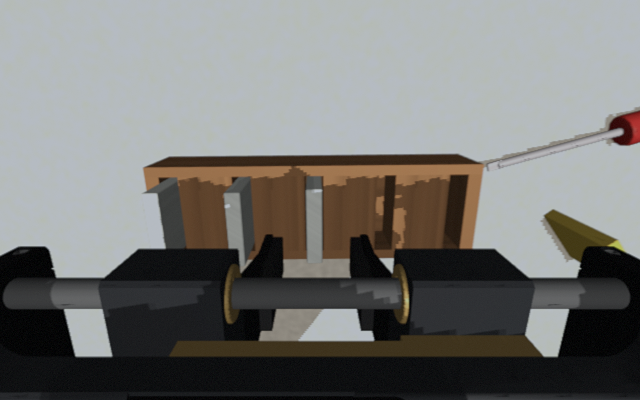

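Centred: the blank is at column 314 and the finger midpoint is at 316. Next: descend, close, lift.

```bash
python3 -m inch '[{"translation":[3,-0.1,0],"spin":0},{"translation":[2.5,0,0],"spin":0},{"translation":[0.8,0,0],"spin":0},{"translation":[0.2,0,0],"spin":0}]' 0.6 45; python3 d.py .5147 .2576 .062; python3 -m inch '[{"translation":[0.1,0,0],"spin":0},{"translation":[0.1,0,0],"spin":0},{"translation":[0.1,0,0],"spin":0},{"translation":[0,0,0],"spin":0}]' 1 45; python3 d.py .5147 .2576 .062
```

```text
time: 24.72
ee_pos: [0.5226, 0.2618, 0.0681]
eef_rot: [0.546, 0.449, -0.538, 0.459]
ft_force: [0.1, 0.7, 1.3]
width: 0.035
[ 0.6  -0.72  0.56] -10.18 [0.5226 0.2618 0.0681] 0.035 [0.1 0.7 1.3]
time: 25.22
ee_pos: [0.5171, 0.2644, 0.0677]
eef_rot: [0.543, 0.451, -0.54, 0.458]
ft_force: [-0.8, 0.0, -0.5]
width: 0.0098
[ 0.57 -0.13  0.71] -9.98 [0.5171 0.2644 0.0677] 0.0098 [-0.8  0.  -0.5]
```

```bash
python3 -m inch '[{"translation":[-1,0,0],"spin":0},{"translation":[-1.5,0,0],"spin":0},{"translation":[-2,0,0],"spin":0},{"translation":[-3,0,0],"spin":0},{"translation":[-4,0,0],"spin":0},{"translation":[-4,0,0],"spin":0},{"translation":[-4,0,0],"spin":0},{"translation":[-4,0,0],"spin":0},{"translation":[0,0,0],"spin":0}]' 1 45; python3 d.py .613 -.018 .32; python3 -c "
from h import *
s,_=snap('wrist','w19.png')"
```

```text
time: 26.35
ee_pos: [0.5155, 0.2659, 0.323]
eef_rot: [0.547, 0.45, -0.536, 0.459]
ft_force: [0.7, 0.5, -1.5]
width: 0.0092
[ 0.51 14.53 26.26] -10.01 [0.5155 0.2659 0.323 ] 0.0092 [ 0.7  0.5 -1.5]
```

View pics/w19.png

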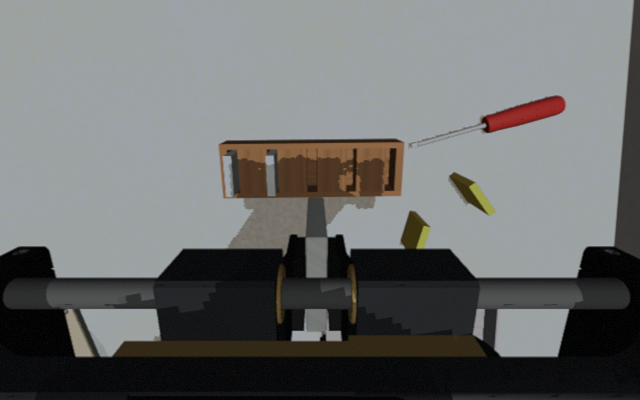

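```bash
python3 -m inch '[{"translation":[0,2.25,4.2],"spin":-1},{"translation":[0,2.25,4.2],"spin":-1},{"translation":[0,2.25,4.2],"spin":-1},{"translation":[0,2.25,4.2],"spin":-1},{"translation":[0,2.25,4.2],"spin":-1},{"translation":[0,2.25,4.2],"spin":0},{"translation":[0,0,0],"spin":0}]' 1 45; python3 d.py .614 -.010 .30
```

```text
time: 27.28
ee_pos: [0.6164, -0.0114, 0.3193]
eef_rot: [0.523, 0.475, -0.518, 0.483]
ft_force: [-0.3, 0.4, -0.9]
width: 0.0098
[ 1.93 -0.27 -0.12] -4.72 [ 0.6164 -0.0114  0.3193] 0.0098 [-0.3  0.4 -0.9]
```

```bash
python3 -m inch '[{"translation":[2,-0.3,-0.1],"spin":0.3},{"translation":[1,0,0],"spin":0},{"translation":[0,0,0],"spin":0}]' 1 45; python3 d.py .614 -.010 .185;  python3 -c "
from h import *
s,_=snap('wrist','w20.png')"
```

```text
time: 27.65
ee_pos: [0.6127, -0.0088, 0.2876]
eef_rot: [0.523, 0.475, -0.519, 0.481]
ft_force: [-0.4, -0.7, -0.3]
width: 0.0096
[10.26  0.04  0.1 ] -4.95 [ 0.6127 -0.0088  0.2876] 0.0096 [-0.4 -0.7 -0.3]
```

View pics/w20.png

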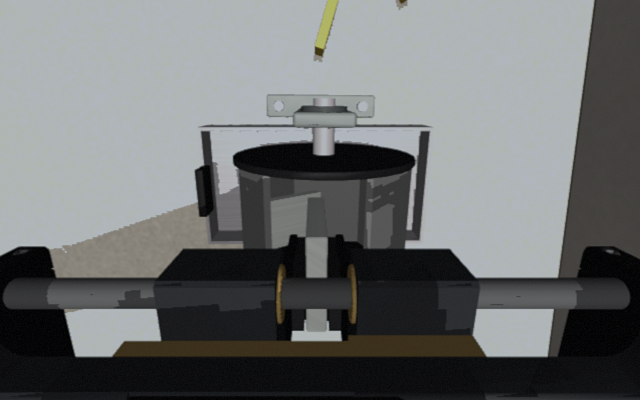

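```bash
python3 -m inch '[{"translation":[3,0,0],"spin":0},{"translation":[3,0,0],"spin":0},{"translation":[2.5,0,0],"spin":0},{"translation":[1.5,0,0],"spin":0},{"translation":[0,0,0],"spin":0}]' 1 45; python3 d.py .614 -.010 .185;  python3 -c "
from h import *
s,_=snap('wrist','w21.png')"
```

```text
time: 28.32
ee_pos: [0.6159, -0.0065, 0.1898]
eef_rot: [0.524, 0.474, -0.516, 0.483]
ft_force: [0.0, -0.0, -0.5]
width: 0.01
[ 0.47 -0.17  0.36] -4.78 [ 0.6159 -0.0065  0.1898] 0.01 [ 0.  -0.  -0.5]
```

View pics/w21.png

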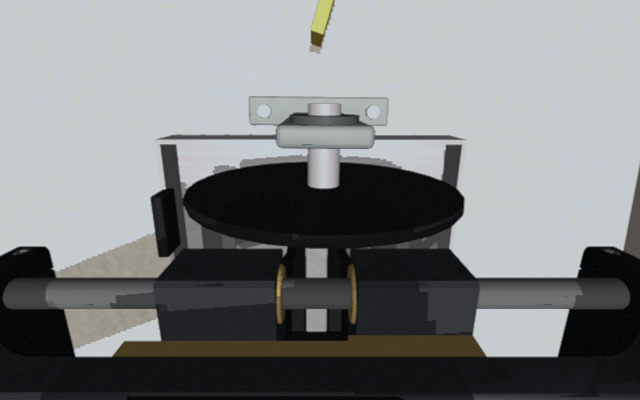

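```bash
python3 -m inch '[{"translation":[0.3,0,0.5],"spin":0},{"translation":[0,0,0],"spin":0}]' 1 45; python3 -m inch '[{"translation":[0,0,0],"spin":0},{"translation":[0,0,0],"spin":0},{"translation":[0,0,0],"spin":0},{"translation":[-3,0,0],"spin":0},{"translation":[-4,0,0],"spin":0},{"translation":[-4,0,0],"spin":0},{"translation":[-2,0,0.5],"spin":0}]' 0.72 45; python3 d.py .4658 .2656 .30; python3 -c "
from h import *
s,_=snap('wrist','w22.png'); snap('scene','s22.png')"
```

```text
time: 28.62
ee_pos: [0.6169, -0.0118, 0.1894]
eef_rot: [0.525, 0.473, -0.515, 0.484]
ft_force: [-1.2, -0.4, -0.9]
width: 0.0096
time: 29.5
ee_pos: [0.6131, -0.0159, 0.3228]
eef_rot: [0.525, 0.474, -0.515, 0.484]
ft_force: [0.8, 0.4, -0.3]
width: 0.0246
[  1.97 -17.03 -26.84] -4.72 [ 0.6131 -0.0159  0.3228] 0.0246 [ 0.8  0.4 -0.3]
```

View pics/w22.png

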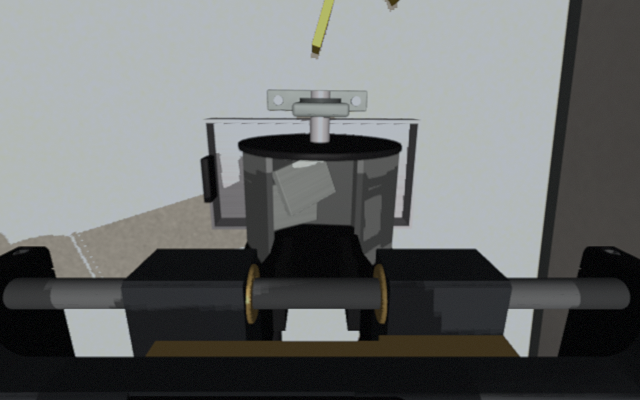

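View pics/s22.png

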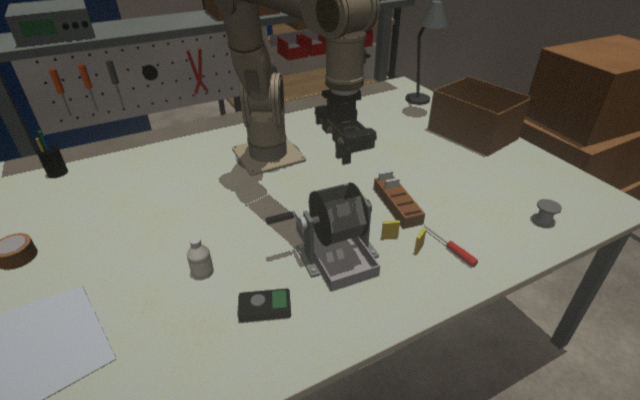

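```bash
python3 -m inch '[{"translation":[0,-2.6,-3.75],"spin":1},{"translation":[0,-2.6,-3.75],"spin":1},{"translation":[0,-2.6,-3.75],"spin":1},{"translation":[0,-2.6,-3.75],"spin":1},{"translation":[2,-2.6,-3.75],"spin":1},{"translation":[3,-2.6,-3.75],"spin":0.2},{"translation":[3,-2.6,-3.75],"spin":0},{"translation":[4,0,0],"spin":0},{"translation":[4,0,0],"spin":0},{"translation":[2.5,0,0],"spin":0},{"translation":[0,0,0],"spin":0}]' 0.6 30; python3 d.py .4658 .2640 .125
```

```text
time: 30.98
ee_pos: [0.4627, 0.2755, 0.1193]
eef_rot: [0.545, 0.45, -0.54, 0.458]
ft_force: [-0.5, -0.9, 0.6]
width: 0.0348
[-0.57  0.51  1.08] -10.12 [0.4627 0.2755 0.1193] 0.0348 [-0.5 -0.9  0.6]
```

```bash
python3 -m inch '[{"translation":[0,0.5,1.1],"spin":-0.2},{"translation":[0.5,0,0],"spin":0},{"translation":[0.5,0,0],"spin":0}]' 0.6 30; python3 d.py .4658 .2640 .062; python3 -c "
from h import *
s,_=snap('wrist','w23.png'); print(proj([.4658,.2656,.073],'wrist',s))"
```

```text
time: 31.35
ee_pos: [0.4673, 0.2632, 0.1113]
eef_rot: [0.545, 0.451, -0.538, 0.459]
ft_force: [0.2, 0.1, -0.9]
width: 0.0347
[ 4.93 -0.24 -0.05] -9.96 [0.4673 0.2632 0.1113] 0.0347 [ 0.2  0.1 -0.9]
[312.51430108 234.34773388]
```

View pics/w23.png

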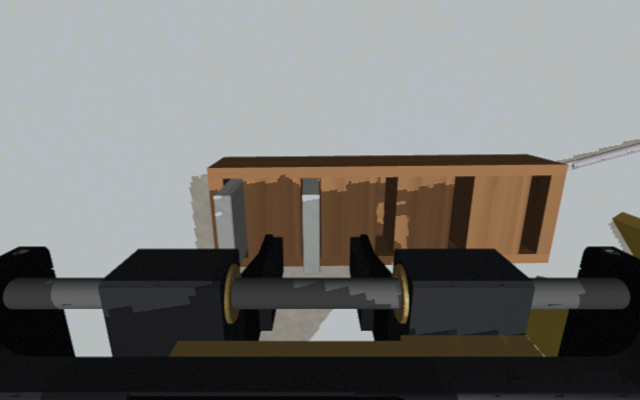

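```bash
python3 -m inch '[{"translation":[2.5,-0.35,0],"spin":0},{"translation":[2,-0.1,0.1],"spin":0},{"translation":[0.6,0,0],"spin":0}]' 0.6 45; python3 d.py .4658 .2640 .062; python3 -m inch '[{"translation":[0.2,0,0],"spin":0},{"translation":[0.2,0,0],"spin":0},{"translation":[0.1,0,0],"spin":0},{"translation":[0,0,0],"spin":0}]' 1 45; python3 d.py .4658 .2640 .062
```

```text
time: 31.78
ee_pos: [0.4643, 0.263, 0.0611]
eef_rot: [0.545, 0.45, -0.538, 0.459]
ft_force: [-24.2, -20.1, 80.0]
width: 0.0348
[-0.08  0.14 -0.12] -10.0 [0.4643 0.263  0.0611] 0.0348 [-24.2 -20.1  80. ]
time: 32.28
ee_pos: [0.463, 0.264, 0.0626]
eef_rot: [0.543, 0.449, -0.539, 0.461]
ft_force: [3.0, -1.1, -2.8]
width: 0.0096
[ 0.07  0.28 -0.05] -9.87 [0.463  0.264  0.0626] 0.0096 [ 3.  -1.1 -2.8]
```

```bash
python3 -m inch '[{"translation":[-1,0,0],"spin":0},{"translation":[-1.5,0,0],"spin":0},{"translation":[-2,0,0],"spin":0},{"translation":[-3,0,0],"spin":0},{"translation":[-4,0,0],"spin":0},{"translation":[-4,0,0],"spin":0},{"translation":[-4,0,0],"spin":0},{"translation":[-4.5,0,0],"spin":0},{"translation":[0,0,0],"spin":0}]' 1 45; python3 d.py .613 -.050 .32; python3 -c "
from h import *
s,_=snap('wrist','w24.png')"
```

```text
time: 33.4
ee_pos: [0.4558, 0.2691, 0.3191]
eef_rot: [0.543, 0.451, -0.537, 0.463]
ft_force: [0.3, -0.1, -2.1]
width: 0.0095
[ 0.43 20.79 28.86] -9.54 [0.4558 0.2691 0.3191] 0.0095 [ 0.3 -0.1 -2.1]
```

View pics/w24.png

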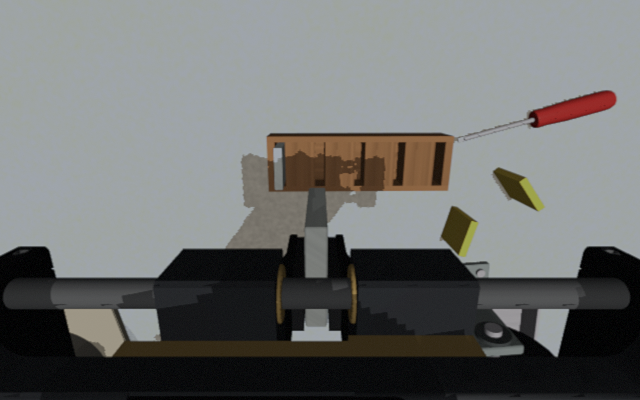

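```bash
python3 -m inch '[{"translation":[0,2.8,4.05],"spin":-1},{"translation":[0,2.8,4.05],"spin":-1},{"translation":[0,2.8,4.05],"spin":-1},{"translation":[0,2.8,4.05],"spin":-1},{"translation":[0,2.8,4.05],"spin":-0.8},{"translation":[0,2.8,4.05],"spin":0},{"translation":[0,2.8,4.05],"spin":0},{"translation":[0,0,0],"spin":0}]' 1 45; python3 d.py .612 -.050 .29
```

```text
time: 34.45
ee_pos: [0.6166, -0.0434, 0.3146]
eef_rot: [-0.516, -0.479, 0.52, -0.484]
ft_force: [-0.4, 0.1, -2.4]
width: 0.0099
[ 2.47 -0.42  0.67] -4.16 [ 0.6166 -0.0434  0.3146] 0.0099 [-0.4  0.1 -2.4]
```

```bash
python3 -m inch '[{"translation":[2,-0.4,0.6],"spin":0.9},{"translation":[0.8,0,0],"spin":0},{"translation":[0,0,0],"spin":0}]' 1 45; python3 d.py .612 -.050 .182;  python3 -c "
from h import *
s,_=snap('wrist','w25.png')"
```

```text
time: 34.83
ee_pos: [0.6106, -0.0467, 0.2845]
eef_rot: [-0.519, -0.477, 0.523, -0.48]
ft_force: [-0.2, 0.1, -0.1]
width: 0.0097
[10.25  0.18  0.25] -4.88 [ 0.6106 -0.0467  0.2845] 0.0097 [-0.2  0.1 -0.1]
```

View pics/w25.png

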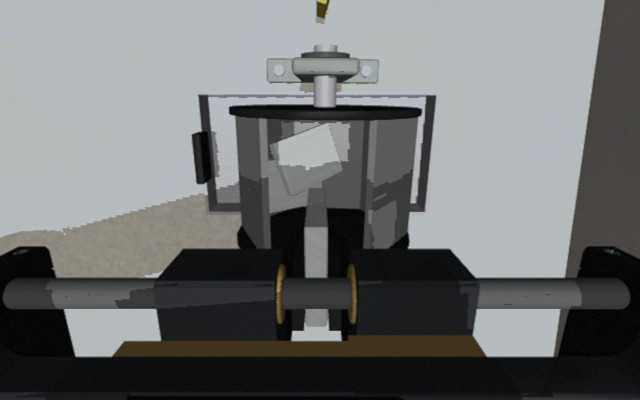

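```bash
python3 -m inch '[{"translation":[3,0.2,0.2],"spin":0},{"translation":[3,0,0],"spin":0},{"translation":[2.5,0,0],"spin":0},{"translation":[1.5,0,0],"spin":0},{"translation":[0,0,0],"spin":0}]' 1 45; python3 d.py .612 -.050 .182
```

```text
time: 35.5
ee_pos: [0.6144, -0.046, 0.1866]
eef_rot: [-0.519, -0.477, 0.52, -0.482]
ft_force: [0.2, -0.4, -0.7]
width: 0.0094
[ 0.46 -0.21  0.41] -4.6 [ 0.6144 -0.046   0.1866] 0.0094 [ 0.2 -0.4 -0.7]
```

```bash
python3 -m inch '[{"translation":[0.4,-0.1,0.3],"spin":0},{"translation":[0,0,0],"spin":0}]' 1 45; python3 -m inch '[{"translation":[0,0,0],"spin":0},{"translation":[0,0,0],"spin":0},{"translation":[0,0,0],"spin":0},{"translation":[-3,0,0],"spin":0},{"translation":[-4,0,0],"spin":0},{"translation":[-4,0,0],"spin":0},{"translation":[-2.5,0,0],"spin":0}]' 0.72 45; python3 d.py .4171 .2745 .30; python3 -c "
from h import *
s,_=snap('wrist','w26.png')"
```

```text
time: 35.75
ee_pos: [0.6141, -0.0489, 0.1844]
eef_rot: [0.52, 0.476, -0.519, 0.483]
ft_force: [-0.3, 0.1, -1.5]
width: 0.01
time: 36.62
ee_pos: [0.6125, -0.0479, 0.3232]
eef_rot: [-0.52, -0.476, 0.52, -0.483]
ft_force: [1.4, 0.3, -0.2]
width: 0.0244
[  1.99 -22.07 -30.59] -4.57 [ 0.6125 -0.0479  0.3232] 0.0244 [ 1.4  0.3 -0.2]
```

View pics/w26.png

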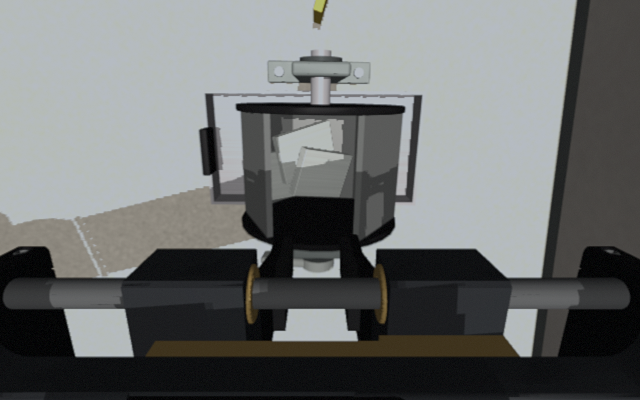

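```bash
python3 -m inch '[{"translation":[0,-2.75,-3.75],"spin":1},{"translation":[0,-2.75,-3.75],"spin":1},{"translation":[0,-2.75,-3.75],"spin":1},{"translation":[0,-2.75,-3.75],"spin":1},{"translation":[0,-2.75,-3.75],"spin":1},{"translation":[3,-2.75,-3.75],"spin":0.2},{"translation":[3,-2.75,-3.75],"spin":0},{"translation":[3,-2.75,-3.75],"spin":0},{"translation":[4,0,0],"spin":0},{"translation":[4,0,0],"spin":0},{"translation":[2,0,0],"spin":0},{"translation":[0,0,0],"spin":0}]' 0.6 30; python3 d.py .4171 .2730 .125
```

```text
time: 38.17
ee_pos: [0.434, 0.2894, 0.1282]
eef_rot: [0.545, 0.449, -0.538, 0.461]
ft_force: [-0.0, 0.6, 0.8]
width: 0.0351
[ 0.3  -1.39  1.9 ] -9.9 [0.434  0.2894 0.1282] 0.0351 [-0.   0.6  0.8]
```

```bash
python3 -m inch '[{"translation":[0,-1.4,1.8],"spin":0},{"translation":[0.8,0,0],"spin":0},{"translation":[0.3,0,0],"spin":0}]' 0.6 30; python3 d.py .4171 .2730 .065; python3 -c "
from h import *
s,_=snap('wrist','w27.png'); print(proj([.4171,.2745,.073],'wrist',s))"
```

```text
time: 38.55
ee_pos: [0.4186, 0.2749, 0.1194]
eef_rot: [0.546, 0.449, -0.536, 0.461]
ft_force: [-0.3, -0.5, 0.1]
width: 0.0347
[ 5.43 -0.23  0.21] -9.92 [0.4186 0.2749 0.1194] 0.0347 [-0.3 -0.5  0.1]
[312.93066227 233.38032222]
```

View pics/w27.png

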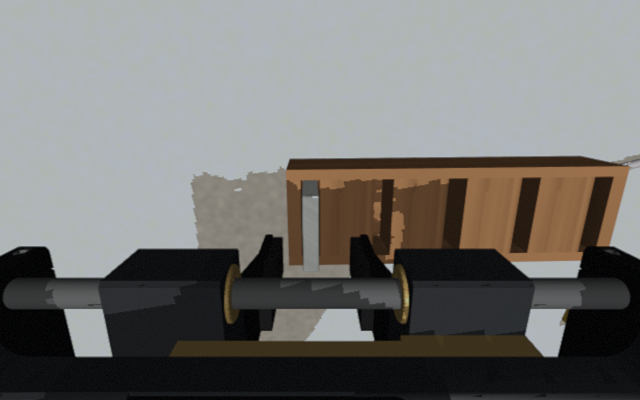

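```bash
python3 -m inch '[{"translation":[2.5,-0.4,0.2],"spin":0},{"translation":[2,0,0],"spin":0},{"translation":[0.4,0,0],"spin":0}]' 0.6 45; python3 d.py .4171 .2730 .065; python3 -m inch '[{"translation":[0.15,0,0],"spin":0},{"translation":[0.1,0,0],"spin":0},{"translation":[0.1,0,0],"spin":0},{"translation":[0,0,0],"spin":0}]' 1 45; python3 d.py .4171 .2730 .065
```

```text
time: 38.98
ee_pos: [0.4169, 0.275, 0.0698]
eef_rot: [0.547, 0.449, -0.536, 0.461]
ft_force: [0.4, 0.1, -0.5]
width: 0.0348
[0.48 0.04 0.19] -9.93 [0.4169 0.275  0.0698] 0.0348 [ 0.4  0.1 -0.5]
time: 39.48
ee_pos: [0.4172, 0.276, 0.0671]
eef_rot: [0.547, 0.449, -0.535, 0.46]
ft_force: [-4.2, -0.1, -2.5]
width: 0.01
[0.21 0.04 0.3 ] -9.9 [0.4172 0.276  0.0671] 0.01 [-4.2 -0.1 -2.5]
```

```bash
python3 -m inch '[{"translation":[-1,0,0],"spin":0},{"translation":[-1.5,0,0],"spin":0},{"translation":[-2,0,0],"spin":0},{"translation":[-3,0,0],"spin":0},{"translation":[-4,0,0],"spin":0},{"translation":[-4,0,0],"spin":0},{"translation":[-4,0,0],"spin":0},{"translation":[-4,0,0],"spin":0},{"translation":[0,0,0],"spin":0}]' 1 45; python3 d.py .613 -.035 .32; python3 -c "
from h import *
s,_=snap('wrist','w28.png')"
```

```text
time: 40.6
ee_pos: [0.4106, 0.2778, 0.3208]
eef_rot: [0.55, 0.449, -0.531, 0.463]
ft_force: [-0.2, 0.4, -1.2]
width: 0.0099
[ 0.71 25.21 27.42] -9.72 [0.4106 0.2778 0.3208] 0.0099 [-0.2  0.4 -1.2]
```

View pics/w28.png

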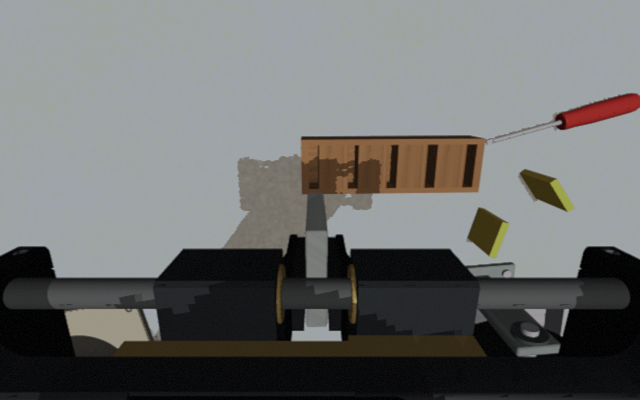

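```bash
python3 -m inch '[{"translation":[0,3.05,3.4],"spin":-1},{"translation":[0,3.05,3.4],"spin":-1},{"translation":[0,3.05,3.4],"spin":-1},{"translation":[0,3.05,3.4],"spin":-1},{"translation":[0,3.05,3.4],"spin":-0.8},{"translation":[0,3.05,3.4],"spin":0},{"translation":[0,3.05,3.4],"spin":0},{"translation":[0,3.05,3.4],"spin":0},{"translation":[0,0,0],"spin":0}]' 1 45; python3 d.py .612 -.042 .29
```

```text
time: 41.78
ee_pos: [0.6237, -0.0295, 0.3207]
eef_rot: [0.524, 0.474, -0.513, 0.486]
ft_force: [-0.7, 0.1, -0.5]
width: 0.0101
[ 3.05 -1.14  1.33] -4.42 [ 0.6237 -0.0295  0.3207] 0.0101 [-0.7  0.1 -0.5]
```

```bash
python3 -m inch '[{"translation":[2,-1.1,1.3],"spin":0.6},{"translation":[1,0,0],"spin":0},{"translation":[0,0,0],"spin":0}]' 1 45; python3 d.py .612 -.042 .187;  python3 -c "
from h import *
s,_=snap('wrist','w29.png')"
```

```text
time: 42.15
ee_pos: [0.6113, -0.0396, 0.2887]
eef_rot: [0.526, 0.474, -0.515, 0.483]
ft_force: [1.0, 0.1, -0.5]
width: 0.0095
[10.17 -0.11  0.26] -4.86 [ 0.6113 -0.0396  0.2887] 0.0095 [ 1.   0.1 -0.5]
```

View pics/w29.png

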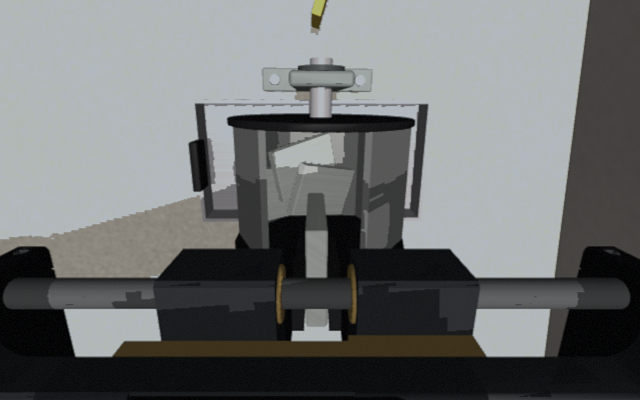

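```bash
python3 -m inch '[{"translation":[3,0,0.2],"spin":0},{"translation":[3,0,0],"spin":0},{"translation":[2.5,-0.1,0.2],"spin":0},{"translation":[1.4,0,0.2],"spin":0},{"translation":[0,0,0],"spin":0}]' 1 45; python3 d.py .612 -.042 .187
```

```text
time: 42.82
ee_pos: [0.6149, -0.0412, 0.1921]
eef_rot: [0.527, 0.473, -0.512, 0.486]
ft_force: [0.5, 0.6, -0.1]
width: 0.0099
[ 0.51 -0.29  0.1 ] -4.55 [ 0.6149 -0.0412  0.1921] 0.0099 [ 0.5  0.6 -0.1]
```

```bash
python3 -m inch '[{"translation":[0.4,-0.1,0],"spin":0},{"translation":[0,0,0],"spin":0}]' 1 45; python3 -m inch '[{"translation":[0,0,0],"spin":0},{"translation":[0,0,0],"spin":0},{"translation":[0,0,0],"spin":0},{"translation":[-3,0,0],"spin":0},{"translation":[-4,0,0],"spin":0},{"translation":[-4,0,0],"spin":0},{"translation":[-2.5,0,0],"spin":0}]' 0.72 45; python3 -c "
from h import *
s,_=snap('wrist','w30.png');np.save('s30.npy',s,allow_pickle=True)"
```

```text
time: 43.08
ee_pos: [0.615, -0.0406, 0.19]
eef_rot: [0.527, 0.473, -0.511, 0.487]
ft_force: [-0.2, 0.6, -0.1]
width: 0.0098
time: 43.95
ee_pos: [0.6102, -0.0409, 0.3285]
eef_rot: [0.527, 0.473, -0.511, 0.486]
ft_force: [1.1, -0.2, -0.4]
width: 0.0242
```

View pics/w30.png

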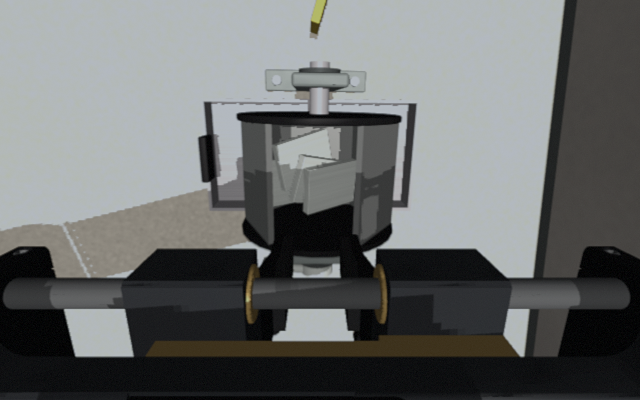

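```bash
python3 -m inch '[{"translation":[-3,-1,-5],"spin":0},{"translation":[0,-1,-5],"spin":0},{"translation":[0,-1,-5],"spin":0},{"translation":[0,-1,-5],"spin":0},{"translation":[0,-1,-5],"spin":0},{"translation":[0,-1,-5],"spin":0},{"translation":[0,0,0],"spin":0}]' 0.5 30; python3 -c "
from h import *
snap('scene','s31.png'); snap('top','t31.png')
a=cv2.imread('pics/s31.png')[170:300,260:420]; cv2.imwrite('pics/s31c.png',cv2.resize(a,None,fx=4.5,fy=4.5,interpolation=cv2.INTER_CUBIC))
a=cv2.imread('pics/t31.png')[90:290,170:420]; cv2.imwrite('pics/t31c.png',cv2.resize(a,None,fx=3,fy=3,interpolation=cv2.INTER_CUBIC))"
```

```text
time: 44.88
ee_pos: [0.5736, 0.2709, 0.3619]
eef_rot: [0.53, 0.471, -0.511, 0.487]
ft_force: [-0.4, -1.1, 0.4]
width: 0.0432
```

View pics/s31c.png

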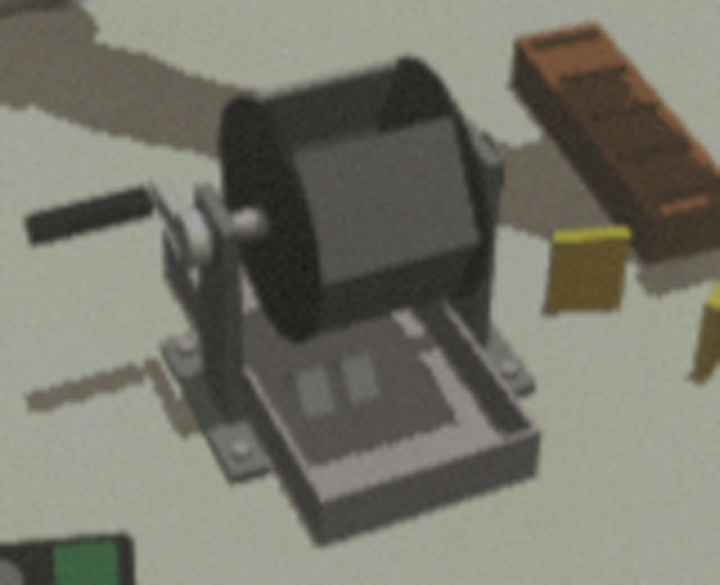

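View pics/t31c.png

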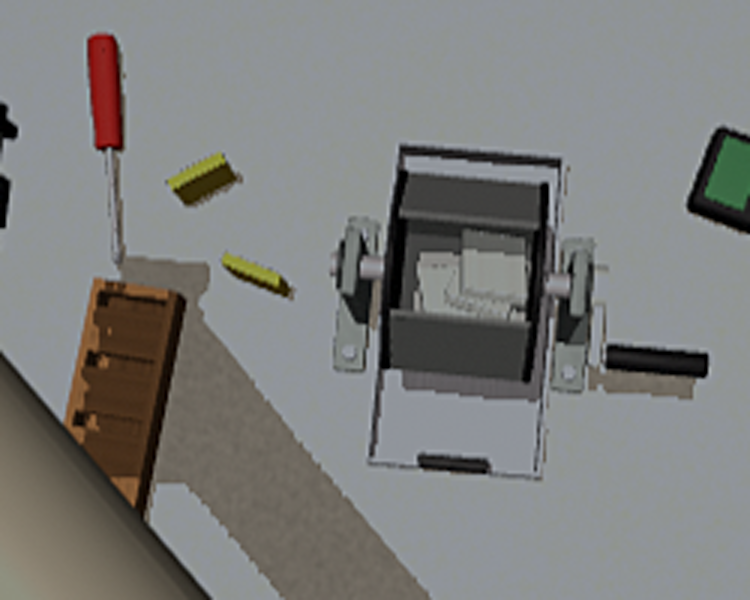

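View pics/s31.png

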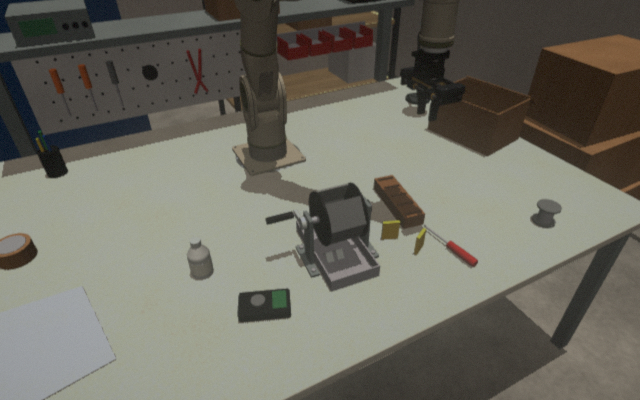

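```bash
python3 -c "
from h import *
import bench
s=r.read_state(); print(s['time'],s['ft_force'].round(1)); print(bench.close_job())"
```

```text
44.975 [ 0.7 -1.  -0. ]
the job is handed in; nothing more can be done
None
```

I emptied the barrel into the tray, cranked it back to port up, loaded all four grey blanks, and handed the job in at about 45 s. No verdict was reported.

**Brackets:** I cranked the barrel to about 3.14 rad, and both brackets dropped into the tray. The barrel looked empty afterwards and both are still in the tray.

**Port:** On the first return the camera fit gave about 0.15 rad, so I pushed the handle down to about -0.08 rad. The last top picture agrees, at roughly 0 to -0.1 rad.

**Blanks:** The rack is empty. The last wrist and top pictures show the blanks lying in the barrel, and from their size and resting place their centres should be within the 68 mm limit. I did not measure each blank's distance.

**Left alone:** The bottle, screwdriver, meter and yellow look-alikes appear unmoved, and the tray did not visibly shift.

**Checks that disagreed or went wrong:**
- **Crank angle:** the gripper height and the camera fit disagreed by up to 0.2 rad, because the handle slipped in the fingers. The final push on the handle settled it.
- **Fingertip contact:** while I went down for the third blank, the fingertips touched the rack top and the wrist force read about 83 N for a moment. That is under the 120 N wrist limit.

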